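# Take the worn roller out of the roller track

### The job

The roller that is worn hollow in the middle has to come out of the little roller track. Take the forked tool from its block, hook the fork round the roller's sprung axle end, press the axle in without forcing it, and lift that end up over the side rail. Then stand the tool back in its slot, draw the roller out of the other rail and lay it down gently in the white tray; leave the two sound rollers where they are and the stones and the mallet alone.

Things in the scene. Friction and masses are not known exactly. Their poses are not given: they have to be found in the camera images.
- track: Fixed roller track: two upright steel side rails, 290 mm long (its x), 4 mm thick, 50 mm high, inner faces at y = +82 and -82 mm. Origin on the bench at its centre, z up. Each rail has three closed 10 x 10 mm holes at x = -95, 0, +95 mm, 36 to 46 mm up, carrying the axle ends of three rollers that lie along y. Which place holds the worn roller varies.
- worn_roller: Worn grey roller, about 0.36 kg. Tube from y = -76 to +60 mm, 40 mm thick, but worn to 30 mm over its middle 55 mm. Origin on its axis, midway between the rails, 40 mm above the bench when seated; y along the axis to the sprung end; any roll angle. At -y a solid 8 mm stub goes through the rail to y = -88 mm; its 16 mm shoulder, at y = -81 mm, leaves 1 mm end play.
- axle (a joint): How far the worn roller's sprung axle (+y end) is pressed in: 0 = out, 0.008 m = bottomed, hard. The spring takes 4 N at first, 8 N at the bottom; over 16 N from the fork spoils it. The tip leaves its hole when pressed in about 7 mm. Lifted 14 mm or more above its seat and let go, the axle springs out over the rail and rests on the rail's top edge.
- axle_neck (a point): Middle of the sprung axle's bare neck, on its axis; moves with it. The neck is 8 mm thick. 6.5 mm inward (roller -y) is the outer face of the collar, 22 mm in diameter and 4 mm thick, on which the fork presses; 6.5 mm outward is the rail's inner face, when seated. When out, it is at y = +75.5 mm of the roller.
- axle_tip (a point): Outer end of the sprung axle, on its axis: 13.5 mm beyond axle_neck, and 7 mm past the rail's inner face when seated and out. Its last 1 mm is tapered.
- waist (a point): Middle of the worn roller's tube, on its axis, where it is 30 mm thick and best gripped; it is 8 mm from the roller's origin towards -y.
- fork: Forked tool, 0.16 kg, upright in its block. Wooden handle 18 (x) by 26 (y) mm, z = 4 to 80 mm. Origin: centre underneath its 22 x 30 x 4 mm foot plate, which rests on the block. Below, a steel blade 4 mm thick (y), x = -6 to +6 mm, down to z = -42.5 mm; two tines, each 6 mm high, reach from it to x = +22 mm. The notch between them is 13 mm high, centred at z = -30 mm, and opens to +x.
- fork_notch (a point): Where the middle of an 8 mm axle lies when it is seated in the notch: 10 mm in +x of the fork's origin and 30 mm below it.
- fork_grip (a point): Middle of the handle, 34 mm above the fork's origin: best gripped across the 18 mm (along the fork's x).
- tool_block: Fixed wooden block, 80 x 130 mm, 62 mm high, origin under its middle. Slot in its top: x = -10 to +26 mm, 11 mm wide (y), 54 mm deep. With the tool in it, the fork's origin is on the block's z axis, 62 mm up, its x along the block's x. A steel punch stands 24 mm above the block at x = -10, y = +48 mm.
- tray: Fixed shallow white plastic tray, outside 250 mm (x) by 140 mm (y) by 32 mm high, walls and floor 4 mm. Origin under its middle.
- roller_a: Sound roller, like the worn one but with a straight 40 mm tube; stays in the track. Origin on its axis, half way between the rails.
- roller_b: The other sound roller.
- carving: Loose piece of sandstone, about 100 x 75 x 55 mm, beyond the track.
- shard: Loose piece of grey stone, about 85 x 70 x 40 mm, beyond the track.
- mallet: Wooden mallet lying beyond the track, about 220 mm long, head 100 mm wide and 56 mm high.
Not all that is in view belongs to the job. What is shaped like the worn_roller but orange or red is not meant.

How it is judged:
On the way, in this order (a step that is already met when the one before it is completed fails the run):
1. the sprung axle is pressed in with the fork (value of joint axle above 0.006 m and contact force between fork and worn_roller above 1 N), for 0.1 s.
2. the fork lifts the axle tip up out of its hole, over the rail's top (z of axle_tip in the frame of track above 0.0515 m and contact force between fork and worn_roller above 0.3 N), for 0.1 s.
3. the fork is back in its block and let go, while the freed end of the roller rests up on the rail (z of axle_tip in the frame of track above 0.0515 m and contact force between worn_roller and track above 0.5 N and contact force between the fingers and fork below 0.1 N and z of fork in the frame of tool_block below 0.066 m and horizontal distance between fork and tool_block below 0.012 m), for 0.1 s.
At the end, for the whole second after the job is handed in: The worn roller lies flat and still on the floor of the white tray (inside its walls, axis level within about 4 degrees); the forked tool stands upright in its slot, its foot plate down on the block (within 4 mm; 12 mm sideways) (x of worn_roller in the frame of tray between -0.09 and 0.09 m and y of worn_roller in the frame of tray between -0.06 and 0.06 m and z of worn_roller in the frame of tray below 0.028 m and angle between worn_roller's own y axis and vertical between 1.5 and 1.64 rad and linear speed of each of worn_roller, fork below 0.02 m/s and z of fork in the frame of tool_block below 0.066 m and horizontal distance between fork and tool_block below 0.012 m and angle between fork's own z axis and vertical below 0.12 rad); the robot touches nothing.
It fails at once if the axle is forced: the fork bears on the worn roller with more than 16 N while the axle is pressed in (contact force between fork and worn_roller above 16 N and value of joint axle above 0.002 m).
It fails at once if the roller is let go more than about 25 mm above the tray's floor (contact force between the fingers and worn_roller below 0.1 N and horizontal distance between worn_roller and tray below 0.13 m and z of worn_roller in the frame of tray above 0.05 m).
It fails at once if a sound roller is shifted more than 8 mm (distance of any of roller_a, roller_b from where it was at the start of the episode above 0.008 m).
It fails at once if a stone or the mallet is shifted more than 15 mm (distance of any of carving, shard, mallet from where it was at the start of the episode above 0.015 m).
It also fails if it takes over 72 s, if anything falls off the work surface, if the arm or the gripper's body presses on something with over 40 N, if the wrist force passes 120 N, or if a joint passes its speed limit or range.

### The arm

A 6-joint arm with a two-finger parallel gripper is mounted at the origin on the work surface. World frame = base frame: x ahead of the robot, y to its left, z up, the work surface at z = 0. Lengths are in m, angles in rad, forces in N, time in s.
With the tool pointing down it reaches from about 0.35 to 0.975 m from the base axis. Payload 4.9 kg.
Tool frame: the origin (TCP) lies at the very end of the fingers, on their centre line; the grasp point (between the pads) lies 19 mm behind it (ctrl.grasp_offset is the distance from the TCP to the grasp point, in m); z points along the fingers, y is the line along which they close (so a half turn about z gives the same grasp; the last joint's range is limited). The gripper opens to 85 mm and grips with 20 to 120 N. Pads are 22 mm wide; open, the fingers measure 114 mm over their backs; the gripper's body (76 mm by 85 mm) begins 54 mm behind the grasp point. The pads swing forward as they close: fully open they stand 13 mm farther back than shut.
Start: joints at [-1.33, 0.053, 1.613, -0, 1.476, -0.119], TCP at [0.22, -0.585, 0.203] pointing down, gripper open.
Joint ranges: [-3.01, 3.01], [-1.01, 2.22], [0.06, 2.58], [-1.02, 4.17], [0.09, 2.62], [-3.14, 3.14]. Speed limits (rad/s): [2.57, 2.57, 3.14, 3.14, 3.14, 3.14].

### API

Orientations are given as a rotation vector (axis times angle).
In Python, from station import ctrl, optics gives the robot as it stands.
- The arm moves only by the shell command python3 -m handwheel 'ROWS' [OPENING] [FORCE]. ROWS is JSON, a list of rows, each an object of numbers: "tx", "ty", "tz": the shift along the tool's x, y, z in mm; "roll": the turn about the tool's z in rad. A call has 1 to 12 rows; each row shifts and turns the commanded pose from where the row before left it, along the tool's axes as they then stand; what a row does not reach is not made up. A row lasts 1/12 s, in which the tool goes at most 41.7 mm and 7.16 degrees, less where a joint would pass 70% of its speed; a pose out of reach is approached as far as the arm can. A call with a gripper value outside its range is refused whole. OPENING is the finger opening in mm, from 0 to 85.4, set as the call begins (- or left out, the last holds). The fingers move at their own pace and stop on an object; FORCE is the grip in N (left out, the last holds). Time passes only in rows, so rows that do not move let the fingers close. It gives the time, the measured TCP pose, the force, the opening and the grip force at its end, in the units of the state.
- ctrl.get_obs(): the state, without advancing time (a new reading comes with each control period).
- optics.get_image(name): name is "side" or "top"; returns (picture, depth): 480x640x3 uint8, red, green, blue; 480x640 float32, m along the optical axis (not along the pixel's ray), 0 where there is no reading.
- optics.camera_params(name): a dict with "mtx" (3x3 intrinsics, pixels), "k1" (the pictures are not rectified: a ray, as slopes to the right and down, at radius r is drawn at 1 + k1 r^2 times it, then the intrinsics apply), "extrinsics" (4x4, takes a point from camera to world coordinates). Camera axes: x right, y down, z forward; pixel columns grow to the right and rows downward; lengths in m; the calibration is good to about 2 mm. A picture is of the moment at which its call begins. camera_params takes no time and is no camera call.
- ctrl.finish_job(): hands the job in; it is judged then, once.
The state is a dict: "t": time; "q": joint angles; "dq": joint speeds; "effort": joint torques, N m; "tool_pos": TCP position; "tool_rot": TCP orientation; "contact_force": force on the tool from outside, world axes, zero at the start; "wrist_torque": the same for the moment, N m; "opening": finger opening in m; "grip_force": force on a finger pad.
Only numpy, scipy, OpenCV 4.12 (cv2) and the standard library are available. Lean on these libraries where they do the work, as an engineer would, in place of code of your own. Each camera call takes 0.05 s, during which the arm holds its last target. There are 200 camera calls.

## Working session

There is one attempt and no reset: what is moved stays moved. The work goes in short steps, Python scripts to look and compute and a shell command to move; the robot and the scene stay as the last step left them, time stands still between calls to the robot, and variables do not carry over. Pictures are saved under pics/ and viewed, at most 10 in all, crops included, and the job is handed in when it is done.

```bash
mkdir -p pics; ls; cat > h.py <<'E'
import numpy as np, cv2, sys
from station import ctrl, optics
def grab(n):
    im,d=optics.get_image(n); np.savez(f'{n}.npz',im=im,d=d); return im,d
def load(n):
    z=np.load(f'{n}.npz'); return z['im'],z['d']
def rays(n,uv):
    p=optics.camera_params(n); K=np.array(p['mtx']); uv=np.atleast_2d(np.asarray(uv,float))
    xy=(uv-K[:2,2])/[K[0,0],K[1,1]]; u=xy.copy()
    for _ in range(20): u=xy/(1+p['k1']*(u**2).sum(1,keepdims=True))
    return np.c_[u,np.ones(len(u))],np.array(p['extrinsics'])
def onz(n,uv,z):
    r,E=rays(n,uv); d=r@E[:3,:3].T; o=E[:3,3]; return o+d*((z-o[2])/d[:,2])[:,None]
def cloud(n,d):
    h,w=d.shape; uv=np.stack(np.meshgrid(np.arange(w),np.arange(h)),-1).reshape(-1,2)
    r,E=rays(n,uv); P=(r*d.reshape(-1,1))@E[:3,:3].T+E[:3,3]; P[d.ravel()==0]=np.nan
    return P.reshape(h,w,3)
def proj(n,P):
    p=optics.camera_params(n);K=np.array(p['mtx']);E=np.array(p['extrinsics'])
    c=(np.atleast_2d(P)-E[:3,3])@E[:3,:3]; s=c[:,:2]/c[:,2:]
    s=s*(1+p['k1']*(s**2).sum(1,keepdims=True)); return s*[K[0,0],K[1,1]]+K[:2,2]
E
python3 - <<'E'
from h import *
for n in('top','side'):
    im,d=grab(n); cv2.imwrite(f'pics/{n}0.png',im[...,::-1]); print(n,np.round(optics.camera_params(n)['extrinsics'],3).tolist(),optics.camera_params(n)['mtx'],(d>0).mean())
print(ctrl.get_obs(),ctrl.grasp_offset)
E
```

```text
pics
top [[-0.006, -0.984, 0.178, 0.345], [-1.0, 0.008, 0.011, 0.076], [-0.013, -0.178, -0.984, 1.248], [0.0, 0.0, 0.0, 1.0]] [[460.25260118   0.         325.22138357]
 [  0.         460.25260118 239.11821917]
 [  0.           0.           1.        ]] 0.995947265625
side [[0.879, -0.239, 0.413, -0.163], [-0.477, -0.437, 0.763, -1.186], [-0.002, -0.867, -0.498, 0.928], [0.0, 0.0, 0.0, 1.0]] [[610.97885645   0.         315.87707389]
 [  0.         610.97885645 238.88001643]
 [  0.           0.           1.        ]] 0.9943326822916667
{'t': 0.1, 'q': array([-1.33000518e+00,  5.33328978e-02,  1.61416975e+00,  4.41545195e-06,
        1.47601421e+00, -1.18989240e-01]), 'dq': array([ 0.00065346, -0.00020845, -0.00232999,  0.00036178, -0.0012059 ,
       -0.00091001]), 'effort': array([-4.18763348e-04, -3.94901741e+01, -3.71362603e+01, -1.56959745e-04,
        3.98219941e-03, -1.14616975e-05]), 'tool_pos': array([ 0.21990035, -0.58436778,  0.20205214]), 'tool_rot': array([-3.08900807e+00, -5.61754259e-01,  1.76961548e-04]), 'contact_force': array([ 0.36378392, -0.01014474, -0.04495586]), 'wrist_torque': array([ 0.04888715, -0.00251269,  0.05435694]), 'grip_force': 0.0, 'opening': 0.08535668801300378} 0.0187
```

View pics/top0.png

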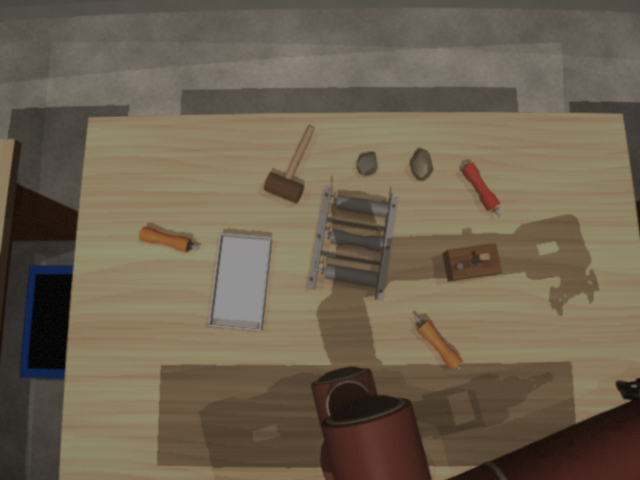

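View pics/side0.png

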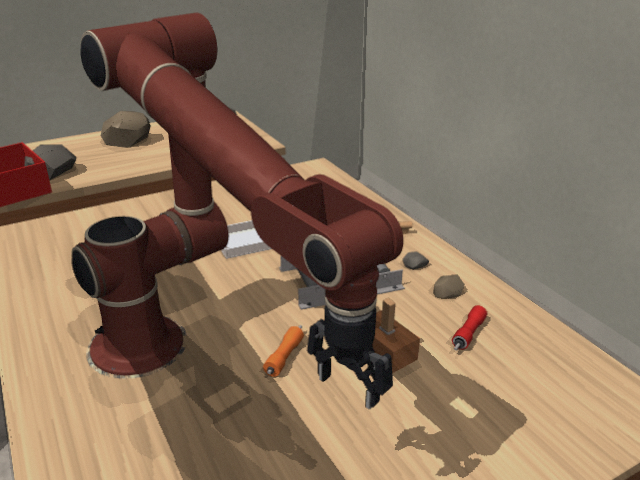

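The top view shows the tray at (240,282), the track at (355,240) with rollers at rows 207, 240 and 276, the block at (472,262) with the fork, and the decoy tools in orange and red. Three rollers are candidates, so I'm enlarging the track and measuring.

```bash
python3 - <<'E'
from h import *
im,d=load('top'); C=cloud('top',d)
a=cv2.resize(im[175:310,295:410],None,fx=4.4,fy=4.4,interpolation=cv2.INTER_CUBIC)
b=cv2.resize(im[230:295,435:510],None,fx=4.4,fy=4.4,interpolation=cv2.INTER_CUBIC)
o=np.zeros((a.shape[0],800,3),np.uint8); o[:,:a.shape[1]]=np.clip(a.astype(int)*1.6,0,255); o[:min(b.shape[0],600),a.shape[1]:][:, :800-a.shape[1]]=np.clip(b[:,:800-a.shape[1]]*1.6,0,255)
cv2.imwrite('pics/crop1.png',o[:600,:,::-1])
def rect(m,nm):
    P=C[m]; P=P[~np.isnan(P[:,0])]; r=cv2.minAreaRect((P[:,:2]*1000).astype(np.float32)); print(nm,len(P),np.round(r[0],1),np.round(r[1],1),round(r[2],1),'z',np.round(np.percentile(P[:,2],[5,50,95]),4))
def box(u0,v0,u1,v1):
    m=np.zeros(d.shape,bool); m[v0:v1,u0:u1]=1; return m
print('bench z',np.nanmedian(C[330:340,300:310,2]),C[200:203,420:425,2].mean())
Z=C[...,2]
rect(box(200,225,280,340)&(Z>.02),'tray rim')
rect(box(300,180,405,305)&(Z>.035),'track')
rect(box(435,235,510,290)&(Z>.05)&(Z<.068),'block')
rect(box(435,235,510,290)&(Z>.12),'fork handle')
rect(box(435,235,510,290)&(Z>.075)&(Z<.1),'punch')
# roller tops: profile along
for v in (207,240,276):
    print(v,[tuple(int(x) for x in np.round(1000*C[v-12:v+13,u][np.nanargmax(C[v-12:v+13,u,2])])) for u in range(315,400,4)])
E
```

```text
bench z -0.001010487343285682 -0.0025702575076626357
tray rim 597 [455.1 319. ] [142.7 249.2] 84.6 z [0.0216 0.03   0.0346]
track 2772 [569.2  53.9] [256.3 290.9] 80.0 z [0.0414 0.0528 0.0602]
block 1313 [ 500.2 -298.9] [ 78.6 131.9] 7.5 z [0.0568 0.061  0.0651]
fork handle 83 [ 500.1 -298.8] [15.9 26. ] 8.4 z [0.1226 0.1387 0.1433]
punch 70 [ 492.7 -273. ] [19.9 60.4] 18.3 z [0.0788 0.0858 0.0982]
207 [(668, 118, 2), (627, 107, 6), (695, 96, 8), (643, 84, 53), (668, 73, 41), (666, 63, 51), (666, 52, 61), (654, 42, 62), (659, 31, 63), (658, 20, 59), (660, 10, 62), (660, -1, 61), (649, -12, 58), (648, -22, 64), (646, -33, 60), (649, -43, 60), (651, -54, 60), (643, -64, 60), (637, -75, 63), (662, -88, 49), (682, -105, 8), (677, -116, 3)]
240 [(562, 118, 7), (533, 106, 53), (576, 95, 50), (574, 85, 44), (566, 74, 61), (566, 64, 61), (563, 53, 61), (565, 43, 62), (563, 32, 59), (563, 22, 57), (566, 11, 54), (563, 1, 57), (550, -10, 55), (550, -20, 56), (554, -30, 63), (546, -41, 61), (559, -51, 61), (560, -63, 56), (582, -74, 52), (571, -90, 10), (564, -102, 2), (547, -112, 4)]
276 [(464, 117, 51), (483, 106, 46), (474, 96, 53), (481, 85, 60), (481, 75, 61), (473, 65, 60), (468, 54, 63), (465, 44, 62), (468, 34, 61), (465, 23, 61), (473, 13, 59), (465, 3, 61), (460, -8, 59), (462, -18, 60), (462, -28, 61), (449, -38, 62), (450, -50, 51), (497, -66, 8), (497, -77, 8), (468, -87, 4), (435, -97, 3), (459, -109, 3)]
```

View pics/crop1.png

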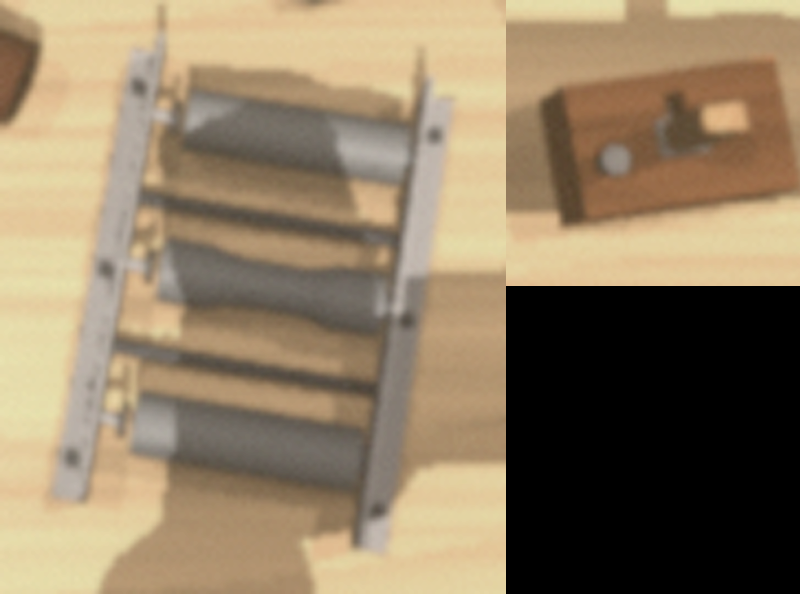

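The crop shows the middle roller, top image about (357,240), necked in at its waist. The rollers at (362,207) and (352,276) have straight 40 mm tubes, so the middle one is the worn one. Its sprung end, with neck and collar, is on the left (world +y) at about (326,236). The fork stands at (500,-299) mm with yaw about +8°, and its notch opens towards the far side.

```bash
python3 -m handwheel '[{"tx":36.2,"ty":-16.8},{"tx":36.2,"ty":-16.8},{"tx":36.2,"ty":-16.8},{"tx":36.2,"ty":-16.8},{"tx":36.2,"ty":-16.8},{"tx":36.2,"ty":-16.8},{"tx":36.2,"ty":-16.8},{"tx":36.2,"ty":-16.8},{"tx":36.2,"ty":-16.8},{"tx":36.2,"ty":-16.8}]' 60
python3 -m handwheel '[{"roll":-0.123},{"roll":-0.123},{"roll":-0.123},{"roll":-0.123},{"roll":-0.123},{"roll":-0.123},{"roll":-0.123},{"roll":-0.123},{"roll":-0.123},{"roll":-0.123},{"roll":-0.12},{}]'
cat > m.py <<'E'
from h import *
from scipy.optimize import least_squares
im,d=load('top'); C=cloud('top',d); Z=C[...,2]
g=np.zeros(d.shape,bool); g[185:305,300:402]=1
def tr(P,p): c,s=np.cos(p[2]),np.sin(p[2]); q=P[:,:2]-p[:2]; return np.c_[q@[c,s],q@[-s,c]]
P=C[g&(Z>.025)&(Z<.068)]*[1,1,1]; p=np.array([.57,.02,np.radians(-9.5)])
# all rollers: fit cylinder axes (tube pts)
for it in range(6):
    L=tr(P,p); L3=np.c_[L,P[:,2]]
    sel=[]
    for k,x0 in enumerate((-.095,0,.095)):
        m=(abs(L[:,0]-x0)<.019)&(L[:,1]>-.07)&(L[:,1]<.055)&(P[:,2]>.044)
        if x0==0: m&=abs(L[:,1]+.008)>.04
        sel.append((m,x0))
    def f(q):
        L=tr(P,[q[0],p[1]*0+q[3],q[1]]); r=[]
        for m,x0 in sel: r.append(np.hypot(L[m,0]-x0,P[m,2]-.04-q[2])-.02)
        return np.concatenate(r+[[ (q[3]-p[1])*10]])
    s=least_squares(f,[p[0],p[2],0,p[1]],loss='soft_l1',f_scale=.003); p[0],p[2],dz=s.x[0],s.x[1],s.x[2]
    L=tr(P,p)
    m=(P[:,2]>.044)&(abs(abs(L[:,1])-.084)<.012)&(abs(L[:,0])<.14)&(np.abs(((L[:,0]+.0475)%.095)-.0475)>.02)
    a=[np.median(L[m&(L[:,1]*t>0),1]) for t in(1,-1)]
    p[1]+=(a[0]+a[1])/2
print('track',p[:2]*1000,np.degrees(p[2]),'dz',dz,'rails',a)
# x extent of rails
m=(P[:,2]>.044)&(abs(abs(L[:,1])-.084)<.006); print('x ext',np.percentile(L[m,0],[1,99]))
# tube ends in worn roller
m=(abs(L[:,0])<.01)&(P[:,2]>.053); print('worn tube y',np.percentile(L[m,1],[1,99]))
# colour: rail profile across y at x=+-47
c,s=np.cos(p[2]),np.sin(p[2])
for x in(-.12,-.06,.06):
    print(x,[(int(y*1000),int(im[int(v),int(u)].mean())) for y in np.arange(.066,.11,.003) for u,v in np.round(proj('top',[[p[0]+c*x-s*y,p[1]+s*x+c*y,.05]]))])
for l,mm in(('bar',(abs(abs(L[:,0])-.0475)<.01)&(abs(L[:,1])<.06)),): print(l,np.percentile(P[mm,2],[50,90]),mm.sum())
E
python3 m.py
```

```text
track [561.97768287  14.04024924] -10.13618365319605 dz -0.0016387418414998557 rails [np.float64(0.08398675167957503), np.float64(-0.08398675113716755)]
x ext [-0.14024494  0.13745395]
worn tube y [-0.07418305  0.05938316]
-0.12 [(66, 103), (69, 104), (72, 106), (75, 104), (78, 100), (81, 91), (84, 103), (87, 96), (90, 78), (93, 69), (96, 84), (99, 98), (102, 100), (105, 108), (108, 115)]
-0.06 [(66, 103), (69, 103), (72, 103), (75, 103), (78, 103), (81, 94), (84, 101), (87, 111), (90, 111), (93, 112), (96, 111), (99, 112), (102, 116), (105, 120), (108, 125)]
0.06 [(66, 65), (69, 72), (72, 92), (75, 102), (78, 98), (81, 94), (84, 105), (87, 101), (90, 103), (93, 108), (96, 107), (99, 105), (102, 102), (105, 109), (108, 120)]$[0]: bad value
$[0]: bad value
Traceback (most recent call last):
  File "m.py", line 33, in <module>
    for l,mm in(('bar',(abs(abs(L[:,0])-.0475)<.01)&(abs(L[:,1])<.06)),): print(l,np.percentile(P[mm,2],[50,90]),mm.sum())
                                                                                  ~~~~~~~~~~~~~^^^^^^^^^^^^^^^^^
IndexError: index -1 is out of bounds for axis 0 with size 0
```

```bash
python3 -m handwheel '[{"tx":36,"ty":-17,"tz":0,"roll":0},{"tx":36,"ty":-17,"tz":0,"roll":0}]' 60 40; python3 -m handwheel '[{"tx":36.2,"ty":-16.8,"tz":0,"roll":0}]'; python3 -m handwheel --help | head -20
```

```text
t: 0.27
tool_pos: [0.2748, -0.5277, 0.2023]
tool_rot: [-3.091, -0.556, 0.0]
contact_force: [-0.1, -0.6, 0.1]
opening: 0.0638
grip_force: 0.0
t: 0.35
tool_pos: [0.3036, -0.4982, 0.2024]
tool_rot: [-3.09, -0.559, 0.0]
contact_force: [0.8, -0.7, 0.3]
opening: 0.0602
grip_force: 0.0invalid input: not JSON, or not a number
```

```bash
python3 -m handwheel '[{"tx":36,"ty":-17,"tz":0,"roll":0},{"tx":36,"ty":-17,"tz":0,"roll":0},{"tx":36,"ty":-17,"tz":0,"roll":0},{"tx":36,"ty":-17,"tz":0,"roll":0},{"tx":36,"ty":-17,"tz":0,"roll":0},{"tx":36,"ty":-17,"tz":0,"roll":0},{"tx":36,"ty":-17,"tz":0,"roll":0}]' 60 40 >/dev/null
python3 -m handwheel '[{"tx":0,"ty":0,"tz":0,"roll":-0.123},{"tx":0,"ty":0,"tz":0,"roll":-0.123},{"tx":0,"ty":0,"tz":0,"roll":-0.123},{"tx":0,"ty":0,"tz":0,"roll":-0.123},{"tx":0,"ty":0,"tz":0,"roll":-0.123},{"tx":0,"ty":0,"tz":0,"roll":-0.123},{"tx":0,"ty":0,"tz":0,"roll":-0.123},{"tx":0,"ty":0,"tz":0,"roll":-0.123},{"tx":0,"ty":0,"tz":0,"roll":-0.123},{"tx":0,"ty":0,"tz":0,"roll":-0.123},{"tx":0,"ty":0,"tz":0,"roll":-0.123},{"tx":0,"ty":0,"tz":0,"roll":0}]'
cat > b.py <<'E'
from h import *
im,d=load('top'); C=cloud('top',d); Z=C[...,2]
g=np.zeros(d.shape,bool); g[235:292,435:512]=1
P=C[g&(Z>.054)&(Z<.069)]; r=cv2.minAreaRect((P[:,:2]*1000).astype(np.float32)); print('block',r)
cov=np.cov(P[:,:2].T); w,v=np.linalg.eigh(cov); print('mean',P.mean(0)*1000,'yaw',np.degrees(np.arctan2(-v[0,1],v[1,1])))
P=C[g&(Z>.13)&(Z<.15)]; print('handle',P.mean(0)*1000,np.median(P,0)*1000,len(P))
h=(im[...,0].astype(int)>150)&g; v,u=np.nonzero(h); print(len(u),u.mean(),v.mean(),onz('top',[[u.mean(),v.mean()]],.142)*1000, cv2.minAreaRect(np.c_[u,v].astype(np.float32)))
E
python3 b.py
cat > w.py <<'E'
from h import *
# tool pose helper: python3 w.py x y z yawdeg(tool y axis, mod 180) -> needed rows total in tool axes (mm), roll
o=ctrl.get_obs(); R=cv2.Rodrigues(np.array(o['tool_rot']))[0]; p=np.array(o['tool_pos'])
a=np.degrees(np.arctan2(R[1,1],R[0,1])); print('TCP',np.round(p*1000,1),'yaw',round(a,2),'tilt',round(float(np.degrees(np.arccos(-R[2,2]))),2),'q',np.round(o['q'],2),'t',round(o['t'],2),'F',np.round(o['contact_force'],1),'op',round(o['opening']*1000,1),'gf',round(o['grip_force'],1))
if len(sys.argv)>4:
    t=np.array(list(map(float,sys.argv[1:4])))/1000; print('shift',np.round(R.T@(t-p)*1000,1)); y=float(sys.argv[4]); dd=(a-y+90)%180-90; print('roll',round(np.radians(dd),4))
E
python3 w.py 500 -299 77 8
```

```text
t: 1.93
tool_pos: [0.4971, -0.299, 0.2026]
tool_rot: [-2.055, -2.375, 0.0]
contact_force: [0.1, 0.1, -0.4]
opening: 0.0598
grip_force: 0.0
block ((500.2161865234375, -298.8914794921875), (78.611083984375, 131.8870391845703), 7.513538360595703)
mean [ 498.96207817 -297.99256812   61.13519186] yaw 6.260923616693823
handle [ 499.59878846 -298.00429637  139.21638261] [ 499.16916762 -297.57158768  139.53833526] 71
0 nan nan [[nan nan nan]] ((0.0, 0.0), (0.0, 0.0), 0.0)
TCP [ 497.1 -299.   202.6] yaw 8.25 tilt 0.06 q [-0.67 -0.05  1.72  0.    1.48 -0.81] t 1.93 F [ 0.1  0.1 -0.4] op 59.8 gf 0.0
shift [ -0.5   2.9 125.6]
roll 0.0043b.py:7: RuntimeWarning: Mean of empty slice.
  h=(im[...,0].astype(int)>150)&g; v,u=np.nonzero(h); print(len(u),u.mean(),v.mean(),onz('top',[[u.mean(),v.mean()]],.142)*1000, cv2.minAreaRect(np.c_[u,v].astype(np.float32)))
  ret = ret.dtype.type(ret / rcount)
```

```bash
python3 -m handwheel '[{"tx":0,"ty":3,"tz":30,"roll":0.008},{"tx":0,"ty":0,"tz":35,"roll":0},{"tx":0,"ty":0,"tz":35,"roll":0},{"tx":0,"ty":0,"tz":25,"roll":0},{"tx":0,"ty":0,"tz":0,"roll":0}]' 60 40 
python3 w.py
python3 -m handwheel '[{"tx":0,"ty":0,"tz":0,"roll":0},{"tx":0,"ty":0,"tz":0,"roll":0},{"tx":0,"ty":0,"tz":0,"roll":0},{"tx":0,"ty":0,"tz":0,"roll":0},{"tx":0,"ty":0,"tz":0,"roll":0},{"tx":0,"ty":0,"tz":0,"roll":0},{"tx":0,"ty":0,"tz":0,"roll":0},{"tx":0,"ty":0,"tz":0,"roll":0}]' 5 60
python3 w.py
```

```text
t: 2.35
tool_pos: [0.496, -0.2954, 0.0707]
tool_rot: [-2.063, -2.352, 0.001]
contact_force: [-0.6, 1.3, -1.3]
opening: 0.0598
grip_force: 0.0
TCP [ 496.  -295.4   70.7] yaw 7.51 tilt 0.75 q [-0.67  0.07  1.83 -0.    1.26 -0.8 ] t 2.35 F [-0.6  1.3 -1.3] op 59.8 gf 0.0
t: 3.02
tool_pos: [0.502, -0.3001, 0.0813]
tool_rot: [2.065, 2.361, 0.0]
contact_force: [-0.5, 0.1, 7.1]
opening: 0.017
grip_force: 59.2
TCP [ 502.  -300.1   81.3] yaw 7.66 tilt 0.28 q [-0.67  0.06  1.82 -0.    1.26 -0.8 ] t 3.02 F [-0.5  0.1  7.1] op 17.0 gf 59.2
```

```bash
python3 -m handwheel '[{"tx":0,"ty":0,"tz":0,"roll":0},{"tx":0,"ty":0,"tz":0,"roll":0},{"tx":0,"ty":0,"tz":0,"roll":0}]' >/dev/null; python3 w.py
python3 - <<'E'
from h import *
im,d=grab('side'); cv2.imwrite('pics/s1.png',cv2.resize(im[200:420,270:480],None,fx=2.7,fy=2.7)[...,::-1])
E
```

```text
TCP [ 502.  -300.1   81.3] yaw 7.66 tilt 0.29 q [-0.67  0.06  1.82 -0.    1.26 -0.8 ] t 3.27 F [-0.4  0.9  5.7] op 17.1 gf 59.2
```

View pics/s1.png

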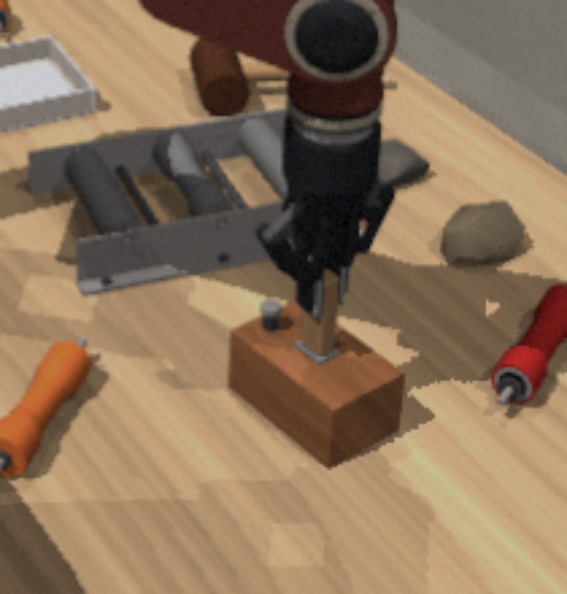

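The side view shows the handle held between the pads, the fork still upright and its foot plate on the block. Next I lift it straight up and check.

```bash
python3 -m handwheel '[{"tx":0,"ty":0,"tz":-8,"roll":0},{"tx":0,"ty":0,"tz":-12,"roll":0},{"tx":0,"ty":0,"tz":-15,"roll":0},{"tx":0,"ty":0,"tz":-15,"roll":0},{"tx":0,"ty":0,"tz":-15,"roll":0},{"tx":0,"ty":0,"tz":-15,"roll":0},{"tx":0,"ty":0,"tz":-15,"roll":0},{"tx":0,"ty":0,"tz":-10,"roll":0},{"tx":0,"ty":0,"tz":0,"roll":0},{"tx":0,"ty":0,"tz":0,"roll":0},{"tx":0,"ty":0,"tz":0,"roll":0},{"tx":0,"ty":0,"tz":0,"roll":0}]' >/dev/null; python3 w.py
python3 - <<'E'
import numpy as np
p=np.array([563,13.5]);y=np.radians(-10.1);c,s=np.cos(y),np.sin(y)
f=lambda a,b:p+[c*a-s*b,s*a+c*b]
print('axle neck',f(0,75.5),'fork at -34',f(-34,75.5),'hook',f(-10,75.5))
E
python3 w.py 542 92 180 -10.1
```

```text
TCP [ 499.7 -298.2  181.6] yaw 7.68 tilt 0.15 q [-0.67 -0.03  1.74  0.    1.44 -0.8 ] t 4.32 F [ 0.   0.3 -2. ] op 17.1 gf 58.6
axle neck [576.24018782  87.82999009] fork at -34 [542.7670797   93.79245878] hook [566.39515602  89.58365735]
TCP [ 499.7 -298.2  181.6] yaw 7.68 tilt 0.15 q [-0.67 -0.03  1.74  0.    1.44 -0.8 ] t 4.32 F [ 0.   0.3 -2. ] op 17.1 gf 58.6
shift [381.1  94.1   2.2]
roll 0.3103
```

```bash
python3 -m handwheel '[{"tx":20,"ty":5,"tz":0,"roll":0},{"tx":36,"ty":9,"tz":0,"roll":0},{"tx":36,"ty":9,"tz":0,"roll":0},{"tx":36,"ty":9,"tz":0,"roll":0},{"tx":36,"ty":9,"tz":0,"roll":0},{"tx":36,"ty":9,"tz":0,"roll":0},{"tx":36,"ty":9,"tz":0,"roll":0},{"tx":36,"ty":9,"tz":0,"roll":0},{"tx":36,"ty":9,"tz":0,"roll":0},{"tx":36,"ty":9,"tz":0,"roll":0},{"tx":25,"ty":4,"tz":0,"roll":0},{"tx":12,"ty":4,"tz":0,"roll":0}]' >/dev/null
python3 -m handwheel '[{"tx":0,"ty":0,"tz":0,"roll":0.104},{"tx":0,"ty":0,"tz":0,"roll":0.104},{"tx":0,"ty":0,"tz":0,"roll":0.104},{"tx":0,"ty":0,"tz":0,"roll":0},{"tx":0,"ty":0,"tz":0,"roll":0},{"tx":0,"ty":0,"tz":0,"roll":0},{"tx":0,"ty":0,"tz":0,"roll":0}]' >/dev/null
python3 w.py 542.8 93.8 130 -10.1
python3 - <<'E'
from h import *
im,d=grab('side'); cv2.imwrite('pics/s2.png',cv2.resize(im[150:330,230:440],None,fx=3.3,fy=3.3,interpolation=cv2.INTER_CUBIC)[...,::-1])
E
```

```text
TCP [542.5  91.  182.9] yaw -10.14 tilt 0.03 q [ 0.03 -0.11  1.81 -0.    1.45  0.21] t 5.9 F [-0.3 -0.3 -1.6] op 17.2 gf 58.7
shift [ 2.8 -0.2 52.9]
roll -0.0008
```

View pics/s2.png

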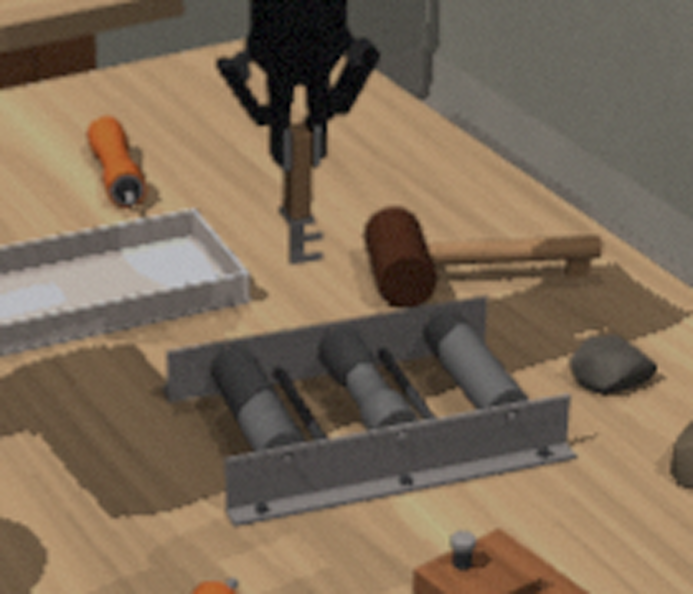

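The fork is held with its notch open towards the track's +x (crop (310,240)). I'm overlaying predicted points on this view to check fork against track.

```bash
cat > ov.py <<'E'
from h import *
n='side'; im,d=load(n) if len(sys.argv)<2 else grab(n)
o=ctrl.get_obs(); p=np.array(o['tool_pos']); R=cv2.Rodrigues(np.array(o['tool_rot']))[0]
a=np.arctan2(R[1,1],R[0,1]); fx=np.array([np.cos(a),np.sin(a),0]);fy=np.array([-fx[1],fx[0],0]); f0=p-[0,0,.0193]
F=[f0+fx*x+fy*y+np.array([0,0,z]) for x,y,z in [(.022,-.002,-.0425),(.022,-.002,-.0365),(.022,-.002,-.0235),(.022,-.002,-.0175),(-.006,-.002,-.0425),(-.011,-.015,0),(.011,-.015,0)]]
y=np.radians(-10.1);c,s=np.cos(y),np.sin(y)
T=[np.array([.563+c*x-s*q,.0135+s*x+c*q,z]) for x,q,z in [(-.145,-.086,.05),(.145,-.086,.05),(-.145,.082,.05),(.145,.082,.05),(.145,-.086,.0),(0,-.088,.04)]]
A=cv2.resize(im[150:330,230:430],None,fx=4,fy=4,interpolation=cv2.INTER_CUBIC)[...,::-1].copy()[:600]
u0,v0=230,150
if len(sys.argv)>2: 
    u0,v0,w,h=map(int,sys.argv[2:6]); k=min(800/w,600/h); A=cv2.resize(im[v0:v0+h,u0:u0+w],None,fx=k,fy=k,interpolation=cv2.INTER_CUBIC)[...,::-1].copy()
else: k=4
A=np.clip(A.astype(int)*1.4,0,255).astype(np.uint8)
for L,col in((F,(0,0,255)),(T,(0,255,0))):
    for u,v in proj(n,L): cv2.circle(A,(int((u-u0+.5)*k),int((v-v0+.5)*k)),2,col,-1)
cv2.imwrite(f'pics/ov{len(sys.argv)}{int(o["t"]*10)}.png',A); print(f'pics/ov{len(sys.argv)}{int(o["t"]*10)}.png')
E
python3 ov.py
```

```text
pics/ov159.png
```

View pics/ov159.png

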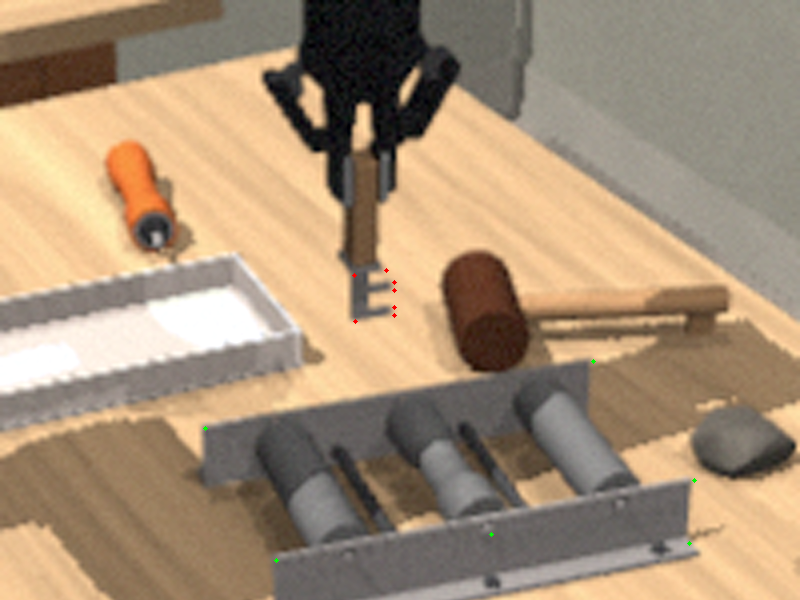

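The green track points lie on the rail corners and the stub. The fork is drawn about 1 px (2 mm) left of its prediction, so I correct for that and go down beside the neck.

```bash
python3 -m handwheel '[{"tx":1.6,"ty":3.1,"tz":10,"roll":0},{"tx":0,"ty":0,"tz":20,"roll":0},{"tx":0,"ty":0,"tz":20,"roll":0},{"tx":0,"ty":0,"tz":10,"roll":0},{"tx":0,"ty":0,"tz":5,"roll":0},{"tx":0,"ty":0,"tz":0,"roll":0},{"tx":0,"ty":0,"tz":0,"roll":0},{"tx":0,"ty":0,"tz":0,"roll":0},{"tx":0,"ty":0,"tz":0,"roll":0}]' >/dev/null; python3 w.py 545.8 92 89.3 -10.1
python3 ov.py 1 255 200 100 75
```

```text
TCP [547.   92.4 119.7] yaw -10.19 tilt 0.15 q [ 0.03 -0.05  1.86  0.    1.33  0.21] t 6.7 F [-1.  -0.4 -1.4] op 17.2 gf 58.7
shift [-0.6 -1.2 30.4]
roll -0.0017
pics/ov667.png
```

```bash
ls -t pics | head -1; cp pics/$(ls -t pics | head -1) pics/now.png
```

```text
ov667.png
```

View pics/now.png

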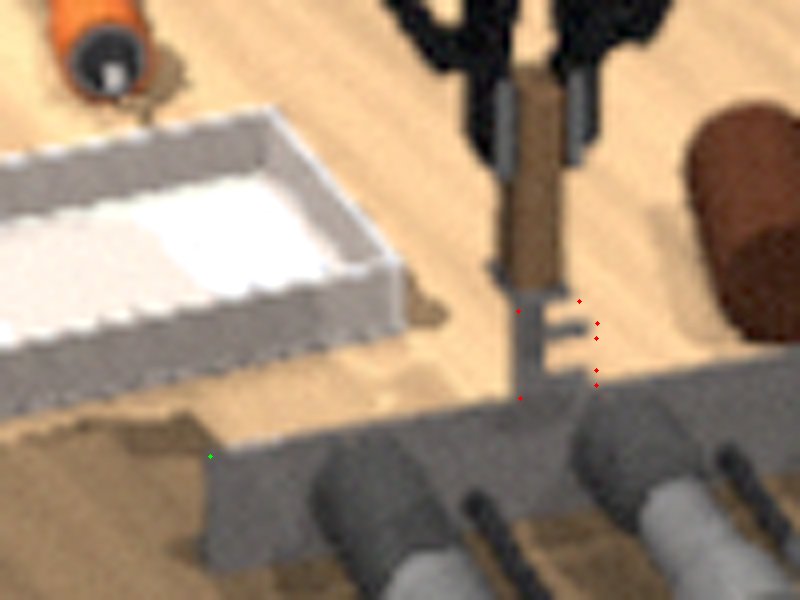

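At 8x the tine tip is at (585,330) against a predicted (597,330): height is right, but the fork is about 3 mm off sideways. I'm using the depth on the handle to see whether that is along x or y.

```bash
cat > hd.py <<'E'
from h import *
im,d=load('side'); C=cloud('side',d); o=ctrl.get_obs(); p=np.array(o['tool_pos'])
a=np.radians(-10.15); c,s=np.cos(a),np.sin(a)
u,v=proj('side',[p-[0,0,.005]])[0]; u,v=int(u),int(v); print(u,v)
P=C[v-14:v+16,u-14:u+15].reshape(-1,3); P=P[~np.isnan(P[:,0])]; q=P-p; L=np.c_[q@[c,s,0],q@[-s,c,0],q[:,2]]*1000
m=(L[:,2]<-2)&(L[:,2]>-14)&(abs(L[:,0])<14)&(L[:,1]<5)&(L[:,1]>-30); print('handle face, y rel TCP (expect -13):',np.median(L[m,1]),L[m,1].std(),m.sum(),'x',np.percentile(L[m,0],[3,50,97]))
# -y rail outer face & worn stub with side depth in track frame
T=C.reshape(-1,3); q=T-[.563,.0135,0]; L=np.c_[q@[c,s,0],q@[-s,c,0],q[:,2]]*1000
m=(abs(L[:,0])<130)&(L[:,2]>15)&(L[:,2]<45)&(abs(L[:,1]+86)<10); print('near rail outer (expect -86)',np.median(L[m,1]),m.sum())
m=(abs(L[:,0]+110)<25)&(L[:,2]>15)&(L[:,2]<45)&(abs(L[:,1]-82)<10); print('far rail inner (expect 82)',np.median(L[m,1]),m.sum())
m=(abs(L[:,1]+84)<8)&(L[:,2]>15)&(L[:,2]<45); print('x ext near',np.percentile(L[m,0],[.5,99.5]))
m=(abs(L[:,1]-84)<8)&(L[:,2]>15)&(L[:,2]<45); print('x ext far',np.percentile(L[m,0],[.5,99.5]))
# depth-free: column extent of handle below pads at several rows
hm=cv2.cvtColor(im,cv2.COLOR_RGB2HSV)
for r in range(v,v+12,3): print(r,im[r,u-9:u+8].tolist() if 0 else im[r,u-9:u+8].sum(1).tolist())
E
python3 hd.py
```

```text
321 230
handle face, y rel TCP (expect -13): -9.711617941974174 4.349768983480891 29 x [-12.70585955  -5.02510307   4.35344097]
near rail outer (expect -86) -83.31038114654694 881
far rail inner (expect 82) 83.86568237316766 82
x ext near [-474.94876713  141.52753236]
x ext far [-147.59979558  141.39772709]
230 [430, 447, 446, 446, 355, 183, 114, 155, 172, 189, 179, 181, 163, 320, 419, 444, 436]
233 [409, 414, 418, 332, 212, 149, 118, 157, 178, 192, 172, 187, 182, 284, 409, 445, 453]
236 [436, 420, 403, 414, 392, 296, 196, 182, 203, 208, 196, 181, 186, 196, 327, 409, 431]
239 [448, 447, 443, 436, 422, 414, 336, 215, 189, 185, 187, 358, 422, 397, 390, 387, 403]
```

```bash
python3 -m handwheel '[{"tx":0,"ty":0,"tz":5,"roll":0},{"tx":0,"ty":0,"tz":5,"roll":0},{"tx":0,"ty":0,"tz":5,"roll":0},{"tx":0,"ty":0,"tz":0,"roll":0},{"tx":0,"ty":0,"tz":0,"roll":0}]'>/dev/null; python3 w.py; python3 -m handwheel '[{"tx":0,"ty":0,"tz":5,"roll":0},{"tx":0,"ty":0,"tz":5,"roll":0},{"tx":0,"ty":0,"tz":0,"roll":0},{"tx":0,"ty":0,"tz":0,"roll":0},{"tx":0,"ty":0,"tz":0,"roll":0},{"tx":0,"ty":0,"tz":0,"roll":0}]'>/dev/null; python3 w.py 545.8 92 89.3 -10.1
```

```text
TCP [545.3  92.3 102.2] yaw -10.2 tilt 0.1 q [ 0.03 -0.03  1.87 -0.    1.3   0.21] t 7.17 F [ 0.2  0.8 -1.5] op 17.0 gf 58.7
TCP [546.1  92.4  93.4] yaw -10.2 tilt 0.02 q [ 0.03 -0.02  1.88 -0.    1.29  0.21] t 7.67 F [-0.3  0.4 -2.2] op 17.3 gf 58.7
shift [-0.4 -0.3  4.1]
roll -0.0018
```

```bash
python3 -m handwheel '[{"tx":0,"ty":0,"tz":4,"roll":0},{"tx":0,"ty":0,"tz":0,"roll":0},{"tx":0,"ty":0,"tz":0,"roll":0},{"tx":0,"ty":3,"tz":0,"roll":0},{"tx":0,"ty":3,"tz":0,"roll":0},{"tx":0,"ty":3,"tz":0,"roll":0},{"tx":0,"ty":3,"tz":0,"roll":0},{"tx":0,"ty":0,"tz":0,"roll":0},{"tx":0,"ty":0,"tz":0,"roll":0}]'>/dev/null; python3 w.py;  python3 -m handwheel '[{"tx":0,"ty":3,"tz":0,"roll":0},{"tx":0,"ty":2,"tz":0,"roll":0},{"tx":0,"ty":2,"tz":0,"roll":0},{"tx":0,"ty":0,"tz":0,"roll":0},{"tx":0,"ty":0,"tz":0,"roll":0},{"tx":0,"ty":0,"tz":0,"roll":0}]'>/dev/null; python3 w.py 566.4 89.6 89.3 -10.1; python3 ov.py 1 270 210 100 75
```

```text
TCP [558.   90.2  89.2] yaw -10.21 tilt 0.0 q [0.03 0.01 1.85 0.   1.28 0.21] t 8.42 F [ 0.4 -0.2 -1.7] op 17.1 gf 58.8
TCP [564.6  89.   89.2] yaw -10.2 tilt 0.01 q [0.03 0.02 1.84 0.   1.28 0.2 ] t 8.92 F [-0.2 -0.1 -1.9] op 17.2 gf 58.7
shift [ 0.9  1.7 -0.1]
roll -0.0017
pics/ov689.png
```

View pics/ov689.png

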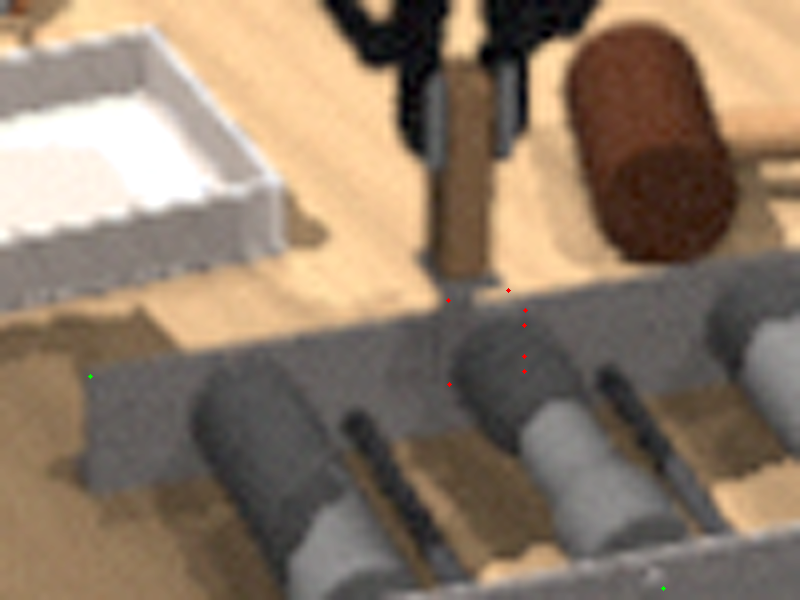

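The blade stands inside the far rail beside the worn roller's neck, around (460,320). I go on in +x until I feel the axle.

```bash
for i in 1; do python3 -m handwheel '[{"tx":0,"ty":1,"tz":0,"roll":0},{"tx":0,"ty":1,"tz":0,"roll":0},{"tx":0,"ty":0,"tz":0,"roll":0},{"tx":0,"ty":0,"tz":0,"roll":0}]'>/dev/null; python3 w.py; python3 -m handwheel '[{"tx":0,"ty":1,"tz":0,"roll":0},{"tx":0,"ty":0,"tz":0,"roll":0},{"tx":0,"ty":0,"tz":0,"roll":0}]'>/dev/null; python3 w.py;python3 -m handwheel '[{"tx":0,"ty":1,"tz":0,"roll":0},{"tx":0,"ty":0,"tz":0,"roll":0},{"tx":0,"ty":0,"tz":0,"roll":0}]'>/dev/null; python3 w.py; done
```

```text
TCP [566.7  88.6  89.2] yaw -10.2 tilt 0.0 q [0.03 0.03 1.83 0.   1.28 0.2 ] t 9.3 F [-0.4  0.9 -1.1] op 17.1 gf 58.7
TCP [567.6  88.5  89.2] yaw -10.2 tilt 0.01 q [0.03 0.03 1.83 0.   1.28 0.2 ] t 9.55 F [-0.1  0.  -1.7] op 17.2 gf 58.7
TCP [568.2  88.4  89.1] yaw -10.2 tilt 0.06 q [0.02 0.03 1.83 0.   1.28 0.2 ] t 9.8 F [-1.7  0.1 -0.8] op 17.1 gf 58.9
```

```bash
Z='{"tx":0,"ty":0,"tz":0,"roll":0}'; python3 -m handwheel '[{"tx":-1,"ty":-0.5,"tz":0,"roll":0},{"tx":-1,"ty":0,"tz":0,"roll":0},{"tx":0,"ty":0,"tz":0,"roll":0},{"tx":0,"ty":0,"tz":0,"roll":0}]'>/dev/null; python3 w.py; python3 -m handwheel '[{"tx":-1,"ty":0,"tz":0,"roll":0},{"tx":-1,"ty":0,"tz":0,"roll":0},{"tx":0,"ty":0,"tz":0,"roll":0},{"tx":0,"ty":0,"tz":0,"roll":0}]'>/dev/null; python3 w.py; python3 -m handwheel '[{"tx":-1,"ty":0,"tz":0,"roll":0},{"tx":0,"ty":0,"tz":0,"roll":0},{"tx":0,"ty":0,"tz":0,"roll":0}]'>/dev/null; python3 w.py; python3 -m handwheel '[{"tx":-1,"ty":0,"tz":0,"roll":0},{"tx":0,"ty":0,"tz":0,"roll":0},{"tx":0,"ty":0,"tz":0,"roll":0}]'>/dev/null; python3 w.py
```

```text
TCP [567.8  86.3  89.2] yaw -10.21 tilt 0.02 q [ 0.02  0.03  1.83 -0.    1.28  0.2 ] t 10.13 F [ 0.1 -0.4 -0.8] op 17.4 gf 58.8
TCP [567.6  84.7  89.3] yaw -10.2 tilt 0.05 q [0.02 0.03 1.83 0.   1.28 0.2 ] t 10.47 F [-0.4  1.5 -2.4] op 17.1 gf 58.7
TCP [567.4  83.9  89.3] yaw -10.2 tilt 0.07 q [0.02 0.03 1.83 0.   1.28 0.19] t 10.72 F [ 1.2  3.4 -1. ] op 17.6 gf 58.7
TCP [567.1  83.   89.3] yaw -10.2 tilt 0.07 q [0.01 0.03 1.84 0.   1.28 0.19] t 10.97 F [ 0.8  5.  -2.1] op 17.4 gf 58.6
```

```bash
python3 -m handwheel '[{"tx":-1,"ty":0,"tz":0,"roll":0},{"tx":-1,"ty":0,"tz":0,"roll":0},{"tx":0,"ty":0,"tz":0,"roll":0},{"tx":0,"ty":0,"tz":0,"roll":0}]'>/dev/null; python3 w.py; python3 -m handwheel '[{"tx":-1,"ty":0,"tz":0,"roll":0},{"tx":-1,"ty":0,"tz":0,"roll":0},{"tx":0,"ty":0,"tz":0,"roll":0},{"tx":0,"ty":0,"tz":0,"roll":0}]'>/dev/null; python3 w.py; python3 -m handwheel '[{"tx":-0.7,"ty":0,"tz":0,"roll":0},{"tx":0,"ty":0,"tz":0,"roll":0},{"tx":0,"ty":0,"tz":0,"roll":0}]'>/dev/null; python3 w.py
```

```text
TCP [566.8  81.1  89.3] yaw -10.2 tilt 0.08 q [0.01 0.03 1.84 0.   1.28 0.19] t 11.3 F [ 0.1  5.2 -1.6] op 17.2 gf 58.6
TCP [566.4  79.3  89.3] yaw -10.2 tilt 0.1 q [0.01 0.02 1.84 0.   1.28 0.19] t 11.63 F [ 1.1  6.  -2.1] op 17.2 gf 58.7
TCP [566.3  78.8  89.2] yaw -10.2 tilt 0.12 q [0.01 0.02 1.84 0.   1.28 0.18] t 11.88 F [ 1.7  6.3 -2.2] op 17.4 gf 58.7
```

```bash
python3 -m handwheel '[{"tx":-0.7,"ty":0,"tz":0,"roll":0},{"tx":0,"ty":0,"tz":0,"roll":0},{"tx":0,"ty":0,"tz":0,"roll":0}]'>/dev/null; python3 w.py; python3 -m handwheel '[{"tx":-0.7,"ty":0,"tz":0,"roll":0},{"tx":0,"ty":0,"tz":0,"roll":0},{"tx":0,"ty":0,"tz":0,"roll":0}]'>/dev/null; python3 w.py;  python3 -m handwheel '[{"tx":-0.6,"ty":0,"tz":0,"roll":0},{"tx":0,"ty":0,"tz":0,"roll":0},{"tx":0,"ty":0,"tz":0,"roll":0}]'>/dev/null; python3 w.py
```

```text
TCP [566.1  78.2  89.2] yaw -10.2 tilt 0.13 q [0.01 0.02 1.84 0.   1.28 0.18] t 12.13 F [ 2.5  6.6 -2.4] op 17.0 gf 58.7
TCP [565.9  77.5  89. ] yaw -10.2 tilt 0.13 q [0.   0.02 1.84 0.   1.28 0.18] t 12.38 F [ 1.5  6.7 -3.4] op 17.2 gf 58.6
TCP [565.7  77.1  88.9] yaw -10.2 tilt 0.15 q [0.   0.02 1.84 0.   1.28 0.18] t 12.63 F [ 1.9  7.1 -3.9] op 17.2 gf 58.6
```

```bash
python3 -m handwheel '[{"tx":-0.5,"ty":0,"tz":0,"roll":0},{"tx":0,"ty":0,"tz":0,"roll":0},{"tx":0,"ty":0,"tz":0,"roll":0}]'>/dev/null; python3 w.py; python3 -m handwheel '[{"tx":-0.4,"ty":0,"tz":0,"roll":0},{"tx":0,"ty":0,"tz":0,"roll":0},{"tx":0,"ty":0,"tz":0,"roll":0}]'>/dev/null; python3 w.py; python3 -m handwheel '[{"tx":0,"ty":0,"tz":-1,"roll":0},{"tx":0,"ty":0,"tz":-1,"roll":0},{"tx":0,"ty":0,"tz":-1,"roll":0},{"tx":0,"ty":0,"tz":0,"roll":0},{"tx":0,"ty":0,"tz":0,"roll":0}]'>/dev/null; python3 w.py
```

```text
TCP [565.6  76.7  88.9] yaw -10.2 tilt 0.16 q [0.   0.02 1.84 0.   1.28 0.18] t 12.88 F [ 0.7  6.2 -3.3] op 16.9 gf 58.6
TCP [565.6  76.4  88.9] yaw -10.2 tilt 0.17 q [0.   0.02 1.84 0.   1.28 0.18] t 13.13 F [ 1.2  7.2 -3.2] op 17.4 gf 58.6
TCP [565.4  76.1  91.8] yaw -10.19 tilt 0.14 q [0.   0.02 1.84 0.   1.28 0.18] t 13.55 F [ 1.1  6.1 -3.6] op 17.4 gf 58.7
```

```bash
python3 -m handwheel '[{"tx":0,"ty":0,"tz":-1,"roll":0},{"tx":0,"ty":0,"tz":-1,"roll":0},{"tx":0,"ty":0,"tz":0,"roll":0},{"tx":0,"ty":0,"tz":0,"roll":0}]'>/dev/null; python3 w.py; python3 -m handwheel '[{"tx":0,"ty":0,"tz":-1,"roll":0},{"tx":0,"ty":0,"tz":-1,"roll":0},{"tx":0,"ty":0,"tz":0,"roll":0},{"tx":0,"ty":0,"tz":0,"roll":0}]'>/dev/null; python3 w.py
```

```text
TCP [565.1  75.8  93.6] yaw -10.19 tilt 0.12 q [0.   0.02 1.84 0.   1.29 0.18] t 13.88 F [ 1.3  5.6 -3.8] op 17.0 gf 58.7
TCP [565.   75.7  95.4] yaw -10.2 tilt 0.13 q [0.   0.01 1.84 0.   1.29 0.18] t 14.22 F [ 0.8  4.9 -4.2] op 16.9 gf 58.6
```

```bash
python3 -m handwheel '[{"tx":-0.4,"ty":0,"tz":0,"roll":0},{"tx":0,"ty":0,"tz":-1,"roll":0},{"tx":0,"ty":0,"tz":-1,"roll":0},{"tx":0,"ty":0,"tz":-1,"roll":0},{"tx":0,"ty":0,"tz":0,"roll":0},{"tx":0,"ty":0,"tz":0,"roll":0}]'>/dev/null; python3 w.py; python3 -m handwheel '[{"tx":0,"ty":0,"tz":-1,"roll":0},{"tx":0,"ty":0,"tz":-1,"roll":0},{"tx":0,"ty":0,"tz":-1,"roll":0},{"tx":0,"ty":0,"tz":-1,"roll":0},{"tx":0,"ty":0,"tz":0,"roll":0},{"tx":0,"ty":0,"tz":0,"roll":0}]'>/dev/null; python3 w.py;  python3 -m handwheel '[{"tx":0,"ty":0,"tz":-1,"roll":0},{"tx":0,"ty":0,"tz":-1,"roll":0},{"tx":0,"ty":0,"tz":-1,"roll":0},{"tx":0,"ty":0,"tz":-1,"roll":0},{"tx":0,"ty":0,"tz":0,"roll":0},{"tx":0,"ty":0,"tz":0,"roll":0}]'>/dev/null; python3 w.py
```

```text
TCP [564.9  75.5  98.4] yaw -10.2 tilt 0.14 q [0.   0.01 1.84 0.   1.3  0.18] t 14.72 F [-0.   6.  -3.9] op 17.4 gf 58.6
TCP [565.   75.5 102.4] yaw -10.2 tilt 0.14 q [0.   0.01 1.83 0.   1.3  0.18] t 15.22 F [ 0.8  5.4 -4.2] op 17.2 gf 58.6
TCP [565.2  75.6 106.6] yaw -10.2 tilt 0.13 q [0.   0.   1.83 0.   1.31 0.18] t 15.72 F [ 0.2  5.2 -4.1] op 17.1 gf 58.7
```

```bash
python3 -m handwheel '[{"tx":0,"ty":0,"tz":-1,"roll":0},{"tx":0,"ty":0,"tz":-1,"roll":0},{"tx":0,"ty":0,"tz":-1,"roll":0},{"tx":0,"ty":0,"tz":-1,"roll":0},{"tx":0,"ty":0,"tz":-1,"roll":0},{"tx":0,"ty":0,"tz":0,"roll":0},{"tx":0,"ty":0,"tz":0,"roll":0},{"tx":0,"ty":0,"tz":0,"roll":0}]'>/dev/null; python3 w.py; python3 ov.py 1 270 200 100 75
```

```text
TCP [565.2  75.6 111.6] yaw -10.2 tilt 0.13 q [ 0.   -0.    1.83  0.    1.32  0.18] t 16.38 F [ 1.2  5.7 -3.7] op 17.1 gf 58.7
pics/ov6164.png
```

```bash
cp "pics/$(ls -t pics | head -1)" pics/now2.png
```

```text
(no output)
```

View pics/now2.png

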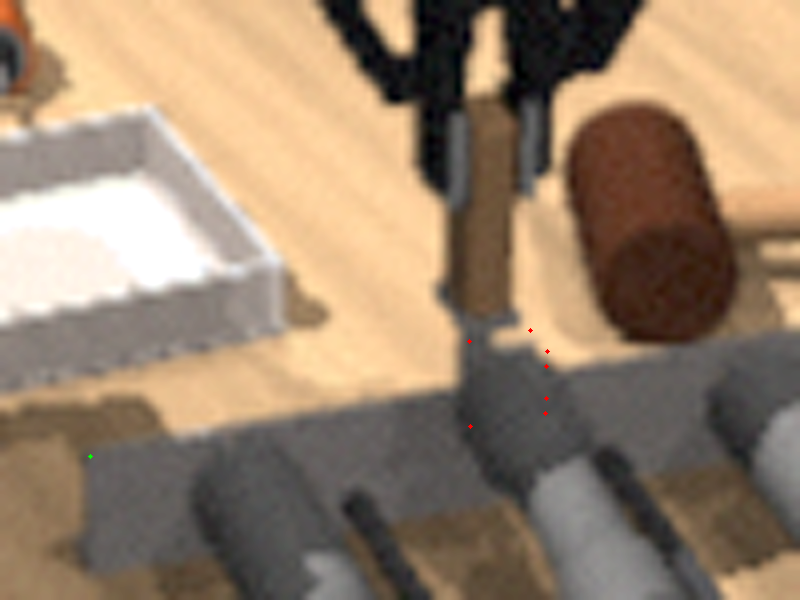

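The roller's sprung end is raised clear above the far rail (collar end at about (500,360), above the rail edge). Next: ease out in +y, lower onto the rail, unhook in -x.

```bash
python3 -m handwheel '[{"tx":1,"ty":0,"tz":0,"roll":0},{"tx":1,"ty":0,"tz":0,"roll":0},{"tx":1,"ty":0,"tz":0,"roll":0},{"tx":1,"ty":0,"tz":0,"roll":0},{"tx":1,"ty":0,"tz":0,"roll":0},{"tx":1,"ty":0,"tz":0,"roll":0},{"tx":1,"ty":0,"tz":0,"roll":0},{"tx":1,"ty":0,"tz":0,"roll":0},{"tx":1,"ty":0,"tz":0,"roll":0},{"tx":1,"ty":0,"tz":0,"roll":0},{"tx":0,"ty":0,"tz":0,"roll":0},{"tx":0,"ty":0,"tz":0,"roll":0}]'>/dev/null; python3 w.py; python3 -m handwheel '[{"tx":0.5,"ty":0,"tz":1,"roll":0},{"tx":0.5,"ty":0,"tz":1,"roll":0},{"tx":0.5,"ty":0,"tz":1,"roll":0},{"tx":0,"ty":0,"tz":1,"roll":0},{"tx":0,"ty":0,"tz":1,"roll":0},{"tx":0,"ty":0,"tz":1,"roll":0},{"tx":0,"ty":0,"tz":0,"roll":0},{"tx":0,"ty":0,"tz":0,"roll":0}]'>/dev/null; python3 w.py
```

```text
TCP [567.4  84.1 112.2] yaw -10.2 tilt 0.04 q [ 0.02  0.    1.82 -0.    1.32  0.2 ] t 17.43 F [ 0.1 -0.5 -3. ] op 17.3 gf 58.6
TCP [567.6  86.1 106.1] yaw -10.2 tilt 0.02 q [0.02 0.01 1.82 0.   1.31 0.2 ] t 18.1 F [-0.  -0.7 -3.6] op 17.0 gf 58.7
```

```bash
python3 -m handwheel '[{"tx":0,"ty":0,"tz":1,"roll":0},{"tx":0,"ty":0,"tz":1,"roll":0},{"tx":0,"ty":0,"tz":0,"roll":0},{"tx":0,"ty":0,"tz":0,"roll":0},{"tx":0,"ty":0,"tz":0,"roll":0}]'>/dev/null; python3 w.py; python3 -m handwheel '[{"tx":0,"ty":0,"tz":0.7,"roll":0},{"tx":0,"ty":0,"tz":0,"roll":0},{"tx":0,"ty":0,"tz":0,"roll":0},{"tx":0,"ty":0,"tz":0,"roll":0}]'>/dev/null; python3 w.py
```

```text
TCP [568.   86.  104.7] yaw -10.2 tilt 0.04 q [0.02 0.01 1.82 0.   1.31 0.2 ] t 18.52 F [-0.2 -0.2 -1.8] op 17.3 gf 59.0
TCP [567.8  85.9 103.6] yaw -10.2 tilt 0.01 q [ 0.02  0.01  1.82 -0.    1.3   0.2 ] t 18.85 F [ 0.7  0.1 -2. ] op 16.9 gf 59.0
```

```bash
python3 -m handwheel '[{"tx":0,"ty":0,"tz":0.8,"roll":0},{"tx":0,"ty":0,"tz":0,"roll":0},{"tx":0,"ty":-2,"tz":0,"roll":0},{"tx":0,"ty":-3,"tz":0,"roll":0},{"tx":0,"ty":-3,"tz":0,"roll":0},{"tx":0,"ty":0,"tz":0,"roll":0},{"tx":0,"ty":0,"tz":0,"roll":0}]'>/dev/null; python3 w.py; python3 -m handwheel '[{"tx":0,"ty":-4,"tz":0,"roll":0},{"tx":0,"ty":-4,"tz":0,"roll":0},{"tx":0,"ty":-4,"tz":0,"roll":0},{"tx":0,"ty":-4,"tz":0,"roll":0},{"tx":0,"ty":0,"tz":0,"roll":0},{"tx":0,"ty":0,"tz":0,"roll":0}]'>/dev/null; python3 w.py
```

```text
TCP [559.6  87.4 102.7] yaw -10.19 tilt 0.0 q [ 0.02 -0.    1.84 -0.    1.3   0.2 ] t 19.43 F [-0.2 -0.1 -2.4] op 17.1 gf 59.0
TCP [543.8  90.3 102.7] yaw -10.19 tilt 0.01 q [ 0.03 -0.04  1.88 -0.    1.3   0.21] t 19.93 F [-0.7  0.1 -1.1] op 17.1 gf 59.0
```

```bash
python3 -m handwheel '[{"tx":0,"ty":0,"tz":-10,"roll":0},{"tx":0,"ty":0,"tz":-20,"roll":0},{"tx":0,"ty":0,"tz":-20,"roll":0},{"tx":0,"ty":0,"tz":-20,"roll":0},{"tx":0,"ty":0,"tz":-10,"roll":0},{"tx":0,"ty":0,"tz":0,"roll":-0.104},{"tx":0,"ty":0,"tz":0,"roll":-0.104},{"tx":0,"ty":0,"tz":0,"roll":-0.104},{"tx":0,"ty":0,"tz":0,"roll":0},{"tx":0,"ty":0,"tz":0,"roll":0}]'>/dev/null;  python3 w.py 500.5 -299 180 7.68
```

```text
TCP [544.1  90.1 182.7] yaw 7.52 tilt 0.0 q [ 0.03 -0.11  1.81 -0.    1.44 -0.1 ] t 20.77 F [-0.3  0.5 -1. ] op 17.2 gf 59.0
shift [-380.1  -94.1    2.8]
roll -0.0027
```

```bash
python3 -m handwheel '[{"tx":-20,"ty":-5,"tz":0,"roll":-0.003},{"tx":-36,"ty":-9,"tz":0,"roll":0},{"tx":-36,"ty":-9,"tz":0,"roll":0},{"tx":-36,"ty":-9,"tz":0,"roll":0},{"tx":-36,"ty":-9,"tz":0,"roll":0},{"tx":-36,"ty":-9,"tz":0,"roll":0},{"tx":-36,"ty":-9,"tz":0,"roll":0},{"tx":-36,"ty":-9,"tz":0,"roll":0},{"tx":-36,"ty":-9,"tz":0,"roll":0},{"tx":-36,"ty":-9,"tz":0,"roll":0},{"tx":-24,"ty":-4,"tz":0,"roll":0},{"tx":-12,"ty":-4,"tz":0,"roll":0}]' >/dev/null
python3 -m handwheel '[{"tx":0,"ty":0,"tz":15,"roll":0},{"tx":0,"ty":0,"tz":20,"roll":0},{"tx":0,"ty":0,"tz":10,"roll":0},{"tx":0,"ty":0,"tz":0,"roll":0},{"tx":0,"ty":0,"tz":0,"roll":0},{"tx":0,"ty":0,"tz":0,"roll":0},{"tx":0,"ty":0,"tz":0,"roll":0}]' >/dev/null; python3 w.py 500.5 -299 82 7.68
```

```text
TCP [ 503.6 -299.3  139.3] yaw 7.87 tilt 0.14 q [-0.66  0.01  1.77  0.    1.36 -0.8 ] t 22.35 F [-0.7 -0.2 -0.8] op 17.5 gf 59.0
shift [ 0.8 -3.2 57.3]
roll 0.0033
```

```bash
python3 -m handwheel '[{"tx":0.8,"ty":-3.2,"tz":5,"roll":0.003},{"tx":0,"ty":0,"tz":0,"roll":0},{"tx":0,"ty":0,"tz":0,"roll":0},{"tx":0,"ty":0,"tz":0,"roll":0}]' >/dev/null; python3 w.py 500.5 -299 82 7.68
python3 - <<'E'
from h import *
im,d=grab('side'); C=cloud('side',d); Z=C[...,2]
cv2.imwrite('pics/s3.png',cv2.resize(im[230:380,330:440],None,fx=4,fy=4)[...,::-1])
# block top side cam: rect of block top points
u,v=proj('side',[[.5,-.299,.062]])[0]; g=np.zeros(d.shape,bool); g[int(v)-45:int(v)+45,int(u)-60:int(u)+60]=1
q=C-[.5,-.299,0]; m=g&(Z>.055)&(Z<.069)&(np.hypot(q[...,0],q[...,1])<.09); P=C[m]; r=cv2.minAreaRect((P[:,:2]*1000).astype(np.float32)); print(r,len(P))
E
```

```text
TCP [ 499.4 -298.7  132.8] yaw 7.67 tilt 0.01 q [-0.67  0.    1.78  0.    1.36 -0.8 ] t 22.68 F [ 0.5  0.1 -0.7] op 17.6 gf 59.0
shift [-0.4  1.  50.8]
roll -0.0001
((498.251220703125, -298.67144775390625), (85.8560562133789, 136.77903747558594), 7.680001258850098) 1307
```

Aligned with the block (side depth gives (498,-299), 7.7°). Going down with the force watched.

```bash
python3 -m handwheel '[{"tx":0,"ty":0.5,"tz":6,"roll":0},{"tx":0,"ty":0,"tz":6,"roll":0},{"tx":0,"ty":0,"tz":6,"roll":0},{"tx":0,"ty":0,"tz":0,"roll":0},{"tx":0,"ty":0,"tz":0,"roll":0}]' >/dev/null; python3 w.py; python3 -m handwheel '[{"tx":0,"ty":0,"tz":6,"roll":0},{"tx":0,"ty":0,"tz":6,"roll":0},{"tx":0,"ty":0,"tz":6,"roll":0},{"tx":0,"ty":0,"tz":5,"roll":0},{"tx":0,"ty":0,"tz":3,"roll":0},{"tx":0,"ty":0,"tz":0,"roll":0},{"tx":0,"ty":0,"tz":0,"roll":0}]' >/dev/null; python3 w.py
```

```text
TCP [ 502.2 -302.2  122.9] yaw 7.69 tilt 0.52 q [-0.67  0.02  1.79 -0.    1.33 -0.8 ] t 23.15 F [-8.2  0.6 26.6] op 17.2 gf 63.7
TCP [ 506.8 -317.5  115.3] yaw 7.77 tilt 2.53 q [-0.67  0.03  1.78 -0.02  1.29 -0.8 ] t 23.73 F [-24.6 -17.3  74.3] op 17.2 gf 84.2
```

The blade landed on the block top. I back up at once and re-measure.

```bash
python3 -m handwheel '[{"tx":0,"ty":0,"tz":-20,"roll":0},{"tx":0,"ty":0,"tz":-20,"roll":0},{"tx":0,"ty":0,"tz":-15,"roll":0},{"tx":0,"ty":0,"tz":0,"roll":0},{"tx":0,"ty":0,"tz":0,"roll":0},{"tx":0,"ty":0,"tz":0,"roll":0},{"tx":0,"ty":0,"tz":0,"roll":0}]' >/dev/null; python3 w.py 502 -300.1 140 7.66
cat > fk.py <<'E'
from h import *
im,d=grab('side'); C=cloud('side',d); o=ctrl.get_obs(); p=np.array(o['tool_pos'])
np.set_printoptions(linewidth=200)
a=np.radians(7.67); c,s=np.cos(a),np.sin(a); fx=np.array([c,s,0]);fy=np.array([-s,c,0])
f0=p-[0,0,.0193]
pts=[(0,-.013,.008),(-.009,-.013,.008),(.009,-.013,.008),(-.011,-.015,0),(.011,-.015,0),(-.006,-.002,-.0425),(.022,-.002,-.0425),(.022,-.002,-.0365),(.022,-.002,-.0175)]
print(np.round(proj('side',[f0+fx*x+fy*y+np.array([0,0,z]) for x,y,z in pts]),1).tolist())
B=[np.array([.5002,-.2989,.062])+fx*x+fy*y for x,y in [(-.04,-.065),(.04,-.065),(-.04,.065),(.04,.065),(-.01,-.0055),(.026,-.0055),(-.01,.0055),(.026,.0055)]]
uv=proj('side',B); print('block',np.round(uv,1).tolist())
u,v=proj('side',[f0])[0]; u0,v0=int(u)-40,int(v)-25
A=cv2.resize(im[v0:v0+75,u0:u0+90],None,fx=8,fy=8,interpolation=cv2.INTER_CUBIC)[...,::-1]; A=np.clip(A.astype(int)*1.5,0,255).astype(np.uint8)
for L,col in((proj('side',[f0+fx*x+fy*y+np.array([0,0,z]) for x,y,z in pts]),(0,0,255)),(uv,(0,255,0))):
    for q in L: cv2.circle(A,(int((q[0]-u0+.5)*8),int((q[1]-v0+.5)*8)),2,col,-1)
cv2.imwrite(f'pics/fk.png',A); print(u0,v0)
q=C.reshape(-1,3)-p; L=np.c_[q@fx,q@fy,q[:,2]]*1000
m=(L[:,2]<-2)&(L[:,2]>-14)&(abs(L[:,0])<14)&(L[:,1]<8)&(L[:,1]>-30); print('handle face y rel TCP',np.median(L[m,1]),m.sum())
b=C.reshape(-1,3)-[.5002,-.2989,0]; L=np.c_[b@fx,b@fy,b[:,2]]*1000
m=(L[:,2]<52)&(L[:,2]>10)&(abs(L[:,0])<33)&(abs(L[:,1]+65)<12); print('block -y face (-65):',np.median(L[m,1]),m.sum())
m=(L[:,2]<52)&(L[:,2]>10)&(abs(L[:,1])<55)&(abs(L[:,0]+40)<12); print('block -x face (-40):',np.median(L[m,0]),m.sum())
E
python3 fk.py
```

```text
TCP [ 499.  -297.8  141.2] yaw 7.69 tilt 0.22 q [-0.67 -0.    1.77  0.    1.37 -0.8 ] t 24.32 F [ 1.2 -0.2 -1.2] op 17.0 gf 69.0
shift [-2.7  2.7  1.2]
roll 0.0004
[[392.0, 307.8], [388.9, 309.3], [395.0, 306.4], [388.6, 313.0], [396.0, 309.4], [385.3, 324.7], [394.5, 320.1], [394.7, 318.0], [395.2, 311.2]]
block [[393.2, 351.6], [419.9, 337.5], [355.0, 321.8], [381.2, 309.5], [385.2, 332.4], [397.1, 326.5], [382.0, 330.0], [393.8, 324.1]]
347 282
handle face y rel TCP 4.23122954639057 31
block -y face (-65): -64.44178308336386 297
block -x face (-40): -40.79472497908999 485
```

View pics/fk.png

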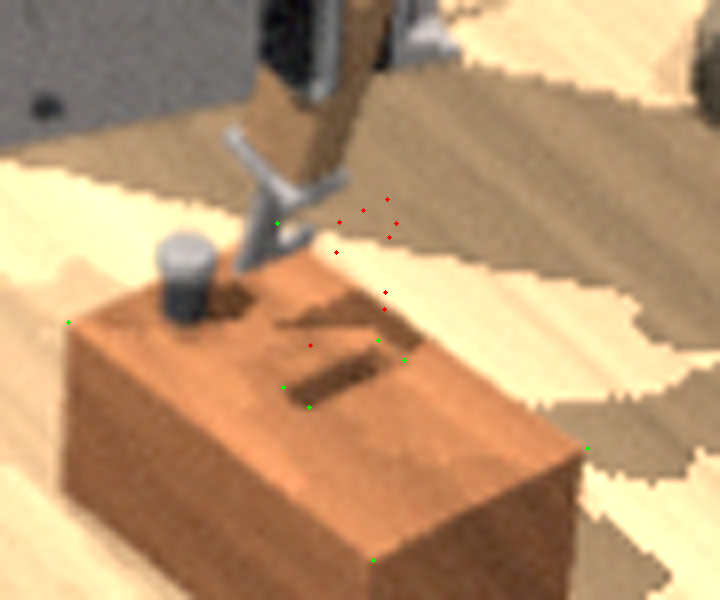

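The picture shows the fork tilted in the grip: foot plate at (285,190), blade bottom at (240,270), swung towards +y. The slot at (335,380) matches my block pose. I'll straighten it by pushing the blade flat against the block's vertical -y face, so first I work out the tilt.

```bash
python3 - <<'E'
from h import *
o=ctrl.get_obs(); p=np.array(o['tool_pos']); a=np.radians(7.67); c,s=np.cos(a),np.sin(a); fx=np.array([c,s,0]);fy=np.array([-s,c,0])
for nm,uv,x in(('plate +y edge mid? left corner(-11)',(232,132),-.011),('plate front-left corner',(298,200),-.011),('plate right corner',(345,180),.011),('blade bottom left',(240,270),-.006),('blade bottom at notch tine tip',(310,240),.022)):
    q=np.array(uv)/8-.5+[347,282]; r,E=rays('side',[q]); dd=(E[:3,:3]@r[0]); oo=E[:3,3]; n=p+fx*x; t=fx@(n-oo)/(fx@dd); P=oo+dd*t; L=P-p; print(nm,np.round([L@fx*1000,L@fy*1000,L[2]*1000],1))
E
python3 -m handwheel '[{"tx":-20,"ty":0,"tz":0,"roll":0},{"tx":-32,"ty":0,"tz":0,"roll":0},{"tx":-32,"ty":0,"tz":0,"roll":0},{"tx":-26,"ty":0,"tz":0,"roll":0},{"tx":-15,"ty":0,"tz":0,"roll":0},{"tx":0,"ty":0,"tz":0,"roll":0},{"tx":0,"ty":0,"tz":0,"roll":0},{"tx":0,"ty":0,"tz":0,"roll":0},{"tx":0,"ty":0,"tz":0,"roll":0}]' - 60 >/dev/null; python3 w.py 516.8 -422.8 87 7.67
```

```text
plate +y edge mid? left corner(-11) [-11.   29.7  -4.7]
plate front-left corner [-11.    1.6 -11.5]
plate right corner [ 11.    6.3 -16.9]
blade bottom left [ -6.   28.5 -54. ]
blade bottom at notch tine tip [ 22.   29.9 -56.6]
TCP [ 516.5 -421.2  143. ] yaw 7.73 tilt 0.08 q [-0.8   0.19  1.56  0.    1.39 -0.93] t 25.12 F [-0.1  0.1 -1.5] op 17.5 gf 68.9
shift [-1.7  0.1 56. ]
roll 0.0011
```

```bash
python3 -m handwheel '[{"tx":0,"ty":0,"tz":10,"roll":0},{"tx":0,"ty":0,"tz":16,"roll":0},{"tx":0,"ty":0,"tz":16,"roll":0},{"tx":0,"ty":0,"tz":10,"roll":0},{"tx":0,"ty":0,"tz":4,"roll":0},{"tx":0,"ty":0,"tz":0,"roll":0},{"tx":0,"ty":0,"tz":0,"roll":0},{"tx":10,"ty":0,"tz":0,"roll":0},{"tx":10,"ty":0,"tz":0,"roll":0},{"tx":0,"ty":0,"tz":0,"roll":0},{"tx":0,"ty":0,"tz":0,"roll":0}]' >/dev/null; cat > l.py <<'E'
from h import *
o=ctrl.get_obs(); p=np.array(o['tool_pos']); a=np.radians(7.67); c,s=np.cos(a),np.sin(a); L=p-[.5002,-.2989,0]; print('block frame x,y',np.round([L@[c,s,0]*1000,L@[-s,c,0]*1000],1))
E
python3 w.py; python3 l.py;  python3 -m handwheel '[{"tx":5,"ty":0,"tz":0,"roll":0},{"tx":5,"ty":0,"tz":0,"roll":0},{"tx":0,"ty":0,"tz":0,"roll":0},{"tx":0,"ty":0,"tz":0,"roll":0}]' >/dev/null; python3 w.py; python3 l.py
```

```text
TCP [ 514.2 -402.    88.4] yaw 7.74 tilt 0.05 q [-0.78  0.21  1.64 -0.    1.29 -0.91] t 26.03 F [ 1.  -0.4 -1.7] op 17.4 gf 69.0
block frame x,y [ 1.000e-01 -1.041e+02]
TCP [ 512.7 -392.6   87.7] yaw 7.69 tilt 0.0 q [-0.77  0.19  1.66  0.    1.29 -0.9 ] t 26.37 F [ 0.4  0.2 -1.4] op 17.0 gf 69.2
block frame x,y [ -0.1 -94.5]
```

```bash
for i in 1; do python3 -m handwheel '[{"tx":3,"ty":0,"tz":0,"roll":0},{"tx":3,"ty":0,"tz":0,"roll":0},{"tx":0,"ty":0,"tz":0,"roll":0},{"tx":0,"ty":0,"tz":0,"roll":0}]' >/dev/null; python3 w.py; python3 l.py; python3 -m handwheel '[{"tx":3,"ty":0,"tz":0,"roll":0},{"tx":3,"ty":0,"tz":0,"roll":0},{"tx":0,"ty":0,"tz":0,"roll":0},{"tx":0,"ty":0,"tz":0,"roll":0}]' >/dev/null; python3 w.py; python3 l.py; done
```

```text
TCP [ 512.1 -388.6   88.3] yaw 7.67 tilt 0.25 q [-0.76  0.18  1.67 -0.    1.29 -0.9 ] t 26.7 F [ 0.  -5.1 -2.9] op 17.3 gf 69.2
block frame x,y [ -0.2 -90.5]
TCP [ 511.3 -383.3   89.2] yaw 7.67 tilt 0.31 q [-0.76  0.17  1.68 -0.    1.29 -0.89] t 27.03 F [-0.9 -4.9 -0.1] op 17.3 gf 69.8
block frame x,y [ -0.2 -85.1]
```

```bash
python3 -m handwheel '[{"tx":3,"ty":0,"tz":0,"roll":0},{"tx":3,"ty":0,"tz":0,"roll":0},{"tx":3,"ty":0,"tz":0,"roll":0},{"tx":0,"ty":0,"tz":0,"roll":0},{"tx":0,"ty":0,"tz":0,"roll":0}]' >/dev/null; python3 w.py; python3 l.py; python3 -m handwheel '[{"tx":2,"ty":0,"tz":0,"roll":0},{"tx":2,"ty":0,"tz":0,"roll":0},{"tx":2,"ty":0,"tz":0,"roll":0},{"tx":0,"ty":0,"tz":0,"roll":0},{"tx":0,"ty":0,"tz":0,"roll":0}]' >/dev/null; python3 w.py; python3 l.py;python3 -m handwheel '[{"tx":1.5,"ty":0,"tz":0,"roll":0},{"tx":0,"ty":0,"tz":0,"roll":0},{"tx":0,"ty":0,"tz":0,"roll":0}]' >/dev/null; python3 w.py; python3 l.py
```

```text
TCP [ 510.5 -374.9   89.9] yaw 7.67 tilt 0.41 q [-0.75  0.16  1.69 -0.    1.28 -0.88] t 27.45 F [-0.8 -5.9  2.5] op 17.1 gf 70.3
block frame x,y [  0.1 -76.7]
TCP [ 509.9 -369.    90.1] yaw 7.66 tilt 0.42 q [-0.74  0.15  1.7  -0.    1.28 -0.88] t 27.87 F [-0.5 -6.2  2.1] op 17.1 gf 70.5
block frame x,y [  0.2 -70.8]
TCP [ 509.7 -367.7   90.1] yaw 7.66 tilt 0.44 q [-0.74  0.15  1.7  -0.    1.28 -0.87] t 28.12 F [ 0.9 -6.8  2.2] op 17.5 gf 70.4
block frame x,y [  0.2 -69.5]
```

```bash
python3 -m handwheel '[{"tx":1,"ty":0,"tz":0,"roll":0},{"tx":0,"ty":0,"tz":0,"roll":0},{"tx":0,"ty":0,"tz":0,"roll":0}]' >/dev/null; python3 w.py; python3 l.py; python3 -m handwheel '[{"tx":1,"ty":0,"tz":0,"roll":0},{"tx":0,"ty":0,"tz":0,"roll":0},{"tx":0,"ty":0,"tz":0,"roll":0}]' >/dev/null; python3 w.py; python3 l.py;python3 -m handwheel '[{"tx":1,"ty":0,"tz":0,"roll":0},{"tx":0,"ty":0,"tz":0,"roll":0},{"tx":0,"ty":0,"tz":0,"roll":0}]' >/dev/null; python3 w.py; python3 l.py
```

```text
TCP [ 509.6 -366.7   90.1] yaw 7.66 tilt 0.43 q [-0.74  0.15  1.71 -0.    1.28 -0.87] t 28.37 F [-0.8 -6.5  1.9] op 17.2 gf 70.4
block frame x,y [  0.2 -68.5]
TCP [ 509.4 -365.9   90.1] yaw 7.66 tilt 0.45 q [-0.74  0.15  1.71 -0.    1.28 -0.87] t 28.62 F [-0.4 -6.8  1.7] op 17.4 gf 70.4
block frame x,y [  0.2 -67.6]
TCP [ 509.4 -365.4   90.1] yaw 7.66 tilt 0.52 q [-0.74  0.14  1.71 -0.    1.28 -0.87] t 28.87 F [-0.2 -7.9  1.7] op 17.2 gf 70.3
block frame x,y [  0.2 -67.2]
```

```bash
python3 -m handwheel '[{"tx":1,"ty":0,"tz":0,"roll":0},{"tx":0,"ty":0,"tz":0,"roll":0},{"tx":0,"ty":0,"tz":0,"roll":0}]' >/dev/null; python3 w.py; python3 l.py; python3 -m handwheel '[{"tx":1,"ty":0,"tz":0,"roll":0},{"tx":0,"ty":0,"tz":0,"roll":0},{"tx":0,"ty":0,"tz":0,"roll":0}]' >/dev/null; python3 w.py; python3 l.py
cat > sil.py <<'E'
from h import *
# fork silhouette in side cam: compare fork axis points. depth cloud in fork frame near TCP
im,d=grab('side'); C=cloud('side',d); o=ctrl.get_obs(); p=np.array(o['tool_pos']); a=np.radians(7.67); c,s=np.cos(a),np.sin(a); fx=np.array([c,s,0]);fy=np.array([-s,c,0])
q=C.reshape(-1,3)-p; L=np.c_[q@fx,q@fy,q[:,2]]*1000; h=cv2.cvtColor(im,cv2.COLOR_RGB2HSV).reshape(-1,3)
for z0 in range(10,-66,-4):
    m=(abs(L[:,2]-z0)<2)&(L[:,0]>-14)&(L[:,0]<26)&(abs(L[:,1])<45)
    if m.sum()>2: print(z0,m.sum(),'x',np.round(np.percentile(L[m,0],[5,50,95])),'y',np.round(np.percentile(L[m,1],[5,25,50,75,95]),1),'hsv',np.median(h[m],0))
E
python3 sil.py
```

```text
TCP [ 509.2 -364.3   90.1] yaw 7.65 tilt 0.5 q [-0.74  0.14  1.71 -0.    1.28 -0.87] t 29.12 F [-0.2 -8.2  0.7] op 17.2 gf 70.3
block frame x,y [  0.2 -66. ]
TCP [ 509.1 -363.6   90.1] yaw 7.66 tilt 0.54 q [-0.74  0.14  1.71 -0.    1.28 -0.87] t 29.37 F [-0.6 -9.2  1.1] op 17.0 gf 70.3
block frame x,y [  0.2 -65.3]
10 21 x [-12.  -8.   5.] y [-14.  -11.2  -8.5  -1.    9.3] hsv [ 14. 116. 109.]
6 16 x [-11.  -9.   3.] y [-13.7 -12.8  -8.6   3.1   7.2] hsv [ 14. 114. 112.]
2 26 x [-12.  -9.   4.] y [-16.  -13.  -10.7  -0.7   7.9] hsv [ 14.  116.5 111. ]
-2 22 x [-13.  -9.   5.] y [-13.9 -12.7  -7.3   0.4  11.9] hsv [ 14.  114.5 110.5]
-6 17 x [-13. -11.  -2.] y [-14.8 -12.7  -2.9   3.3  11.4] hsv [ 14. 110. 113.]
-10 35 x [-14.  -8.   8.] y [-16.7 -14.1  -9.5   0.2  11.2] hsv [ 11.  22. 108.]
-14 14 x [-11.  -8.  -1.] y [-14.9 -13.2  -9.9  -0.7   9.3] hsv [  9.   17.5 101. ]
-22 5 x [-10.  -6.  -6.] y [-6.2 -3.  -2.5  0.9  8.5] hsv [11. 28. 72.]
-26 56 x [-12.  -6.  15.] y [-1.1 12.9 30.3 36.9 43.4] hsv [ 12. 146. 126.]
-30 66 x [-13.  -3.  13.] y [-5.   8.9 25.1 37.7 43.8] hsv [ 12.  146.  125.5]
-34 19 x [-12.  -4.  16.] y [-4.7 -2.5 -1.6 -0.1  1.8] hsv [12. 20. 68.]
-38 15 x [-12.   2.  24.] y [-4.1 -3.  -2.5 -0.5  2. ] hsv [12. 65. 75.]
-42 14 x [-11.  -3.  16.] y [-5.8 -3.6 -2.2  0.5  1.6] hsv [11.5 48.  76. ]
-46 19 x [-8.  0. 24.] y [-5.2 -3.2 -0.1  1.5  2.3] hsv [11. 67. 77.]
-50 24 x [-12.   7.  23.] y [-5.5 -3.4 -1.7  0.6  2.3] hsv [10.  53.5 77.5]
-54 23 x [-11.  -1.  20.] y [-5.  -4.1 -2.2  0.3  2.6] hsv [10. 22. 79.]
-58 4 x [-11.   2.  15.] y [-2.8 -2.6 -2.3 -0.9  2.1] hsv [13. 38. 79.]
-62 9 x [-9. -3. 23.] y [-0.6  0.6  1.1  2.2  2.8] hsv [ 11. 144.  73.]
```

The depth profile shows the fork straight again: handle face at y = -13 and blade face at y = -2 over the whole height. Backing off, lifting, and going over the slot.

```bash
python3 -m handwheel '[{"tx":-3,"ty":0,"tz":0,"roll":0},{"tx":-3,"ty":0,"tz":0,"roll":0},{"tx":0,"ty":0,"tz":-15,"roll":0},{"tx":0,"ty":0,"tz":-20,"roll":0},{"tx":0,"ty":0,"tz":-15,"roll":0},{"tx":0,"ty":0,"tz":0,"roll":0},{"tx":0,"ty":0,"tz":0,"roll":0},{"tx":20,"ty":0,"tz":0,"roll":0},{"tx":25,"ty":0,"tz":0,"roll":0},{"tx":20,"ty":0,"tz":0,"roll":0},{"tx":7,"ty":0,"tz":0,"roll":0},{"tx":0,"ty":0,"tz":0,"roll":0}]' >/dev/null;python3 -m handwheel '[{"tx":0,"ty":0,"tz":0,"roll":0},{"tx":0,"ty":0,"tz":0,"roll":0},{"tx":0,"ty":0,"tz":0,"roll":0},{"tx":0,"ty":0,"tz":0,"roll":0}]' >/dev/null; python3 w.py 500.5 -298.2 100 7.67; python3 l.py; python3 sil.py
```

```text
TCP [ 499.4 -295.   137.6] yaw 7.63 tilt 0.0 q [-0.66 -0.    1.78 -0.    1.36 -0.79] t 30.75 F [-0.   0.5 -1.6] op 17.2 gf 70.0
shift [-3.3  0.7 37.6]
roll -0.0007
block frame x,y [-0.3  4. ]
10 16 x [-12. -10.   1.] y [-13.8 -12.1  -3.2   5.1  12.1] hsv [ 14.  117.  107.5]
6 19 x [-11.  -8.   3.] y [-14.5 -12.1  -9.8  -4.7   7.4] hsv [ 14. 117. 107.]
2 24 x [-12.  -9.   3.] y [-13.8 -13.1  -8.    5.4  11.8] hsv [ 15.  114.5 109. ]
-2 19 x [-13.  -9.   4.] y [-15.1 -13.9  -7.2   0.3   6. ] hsv [ 14. 116. 109.]
-6 19 x [-11.  -9.   4.] y [-15.4 -11.5  -9.2  -0.7   9.1] hsv [ 14. 112. 104.]
-10 31 x [-13. -10.   8.] y [-16.2 -13.2 -10.3  -1.3  12.8] hsv [ 12.  24. 106.]
-14 10 x [-12.  -9.   9.] y [-14.6 -13.2  -2.9   7.6   9.2] hsv [ 12.  20. 105.]
-18 3 x [-9. -7.  6.] y [-10.9  -8.1  -4.7  -4.1  -3.6] hsv [13. 27. 79.]
-26 9 x [-11.  -5.  -0.] y [-4.8 -3.6 -2.3  0.7  2.9] hsv [10. 35. 87.]
-30 12 x [-8.  6. 18.] y [-4.6 -3.3 -2.2 -0.7  0.6] hsv [11.  20.  81.5]
-34 19 x [-8.  6. 19.] y [-4.  -2.3 -1.9 -0.9  1.4] hsv [10. 19. 80.]
-38 5 x [-6.  4. 18.] y [-2.2 -1.8 -1.8 -0.2  0.4] hsv [ 8. 14. 74.]
-42 10 x [-7. -1.  3.] y [-3.9 -3.5 -1.3  0.3  1.1] hsv [10.  18.5 77. ]
-46 5 x [-7. -4.  8.] y [-4.1 -3.  -2.9 -2.1 -1. ] hsv [10. 18. 85.]
-50 30 x [-12.  -2.  18.] y [-4.6 -2.7 -0.6 36.9 41.8] hsv [ 12.   20.  105.5]
-54 13 x [-11.  -2.  12.] y [-3.2 -2.2 -0.7  2.3 44.3] hsv [ 11.  23. 101.]
-58 7 x [-13.  -6.  20.] y [-0.7 -0.  34.5 38.1 39.1] hsv [12. 20. 78.]
-62 3 x [-13. -10. -10.] y [36.  36.3 36.7 38.4 39.8] hsv [23. 19. 38.]
```

```bash
python3 -m handwheel '[{"tx":-3.3,"ty":0.5,"tz":5,"roll":0},{"tx":0,"ty":0,"tz":5,"roll":0},{"tx":0,"ty":0,"tz":0,"roll":0},{"tx":0,"ty":0,"tz":0,"roll":0},{"tx":0,"ty":0,"tz":0,"roll":0},{"tx":0,"ty":0,"tz":3,"roll":0},{"tx":0,"ty":0,"tz":3,"roll":0},{"tx":0,"ty":0,"tz":0,"roll":0},{"tx":0,"ty":0,"tz":0,"roll":0}]' >/dev/null;python3 w.py; python3 l.py; python3 -m handwheel '[{"tx":0,"ty":0,"tz":2,"roll":0},{"tx":0,"ty":0,"tz":2,"roll":0},{"tx":0,"ty":0,"tz":0,"roll":0},{"tx":0,"ty":0,"tz":0,"roll":0}]' >/dev/null;python3 w.py; python3 l.py
```

```text
TCP [ 500.1 -297.2  121.3] yaw 7.68 tilt 0.04 q [-0.66  0.02  1.79  0.    1.34 -0.8 ] t 31.55 F [ 0.1 -0.6 -1.6] op 17.2 gf 70.0
block frame x,y [0.1 1.7]
TCP [ 500.2 -297.3  117.5] yaw 7.68 tilt 0.03 q [-0.66  0.02  1.79  0.    1.33 -0.8 ] t 31.88 F [ 1.3  0.6 -2.8] op 17.1 gf 70.0
block frame x,y [0.2 1.6]
```

```bash
python3 -m handwheel '[{"tx":0,"ty":0,"tz":2,"roll":0},{"tx":0,"ty":0,"tz":2,"roll":0},{"tx":0,"ty":0,"tz":0,"roll":0},{"tx":0,"ty":0,"tz":0,"roll":0}]' >/dev/null;python3 w.py;  python3 -m handwheel '[{"tx":0,"ty":0,"tz":2,"roll":0},{"tx":0,"ty":0,"tz":2,"roll":0},{"tx":0,"ty":0,"tz":0,"roll":0},{"tx":0,"ty":0,"tz":0,"roll":0}]' >/dev/null;python3 w.py
```

```text
TCP [ 500.2 -297.3  113.4] yaw 7.68 tilt 0.03 q [-0.66  0.02  1.8  -0.    1.32 -0.8 ] t 32.22 F [ 0.2  0.4 -1.7] op 17.1 gf 70.0
TCP [ 500.2 -297.3  109.4] yaw 7.68 tilt 0.03 q [-0.66  0.03  1.8  -0.    1.31 -0.8 ] t 32.55 F [-0.2 -0.4 -1.5] op 17.4 gf 70.0
```

```bash
python3 -m handwheel '[{"tx":0,"ty":0,"tz":4,"roll":0},{"tx":0,"ty":0,"tz":4,"roll":0},{"tx":0,"ty":0,"tz":4,"roll":0},{"tx":0,"ty":0,"tz":0,"roll":0},{"tx":0,"ty":0,"tz":0,"roll":0}]' >/dev/null;python3 w.py;  python3 -m handwheel '[{"tx":0,"ty":0,"tz":4,"roll":0},{"tx":0,"ty":0,"tz":4,"roll":0},{"tx":0,"ty":0,"tz":4,"roll":0},{"tx":0,"ty":0,"tz":2,"roll":0},{"tx":0,"ty":0,"tz":0,"roll":0},{"tx":0,"ty":0,"tz":0,"roll":0}]' >/dev/null;python3 w.py;  python3 -m handwheel '[{"tx":0,"ty":0,"tz":2,"roll":0},{"tx":0,"ty":0,"tz":0,"roll":0},{"tx":0,"ty":0,"tz":0,"roll":0}]' >/dev/null;python3 w.py
```

```text
TCP [ 499.9 -297.1   97. ] yaw 7.68 tilt 0.07 q [-0.66  0.04  1.81  0.    1.29 -0.8 ] t 32.97 F [-0.6 -0.1 -1.9] op 17.5 gf 70.0
TCP [ 500.2 -297.3   83.4] yaw 7.68 tilt 0.03 q [-0.66  0.05  1.82 -0.    1.27 -0.8 ] t 33.47 F [-0.   0.1 -1. ] op 17.1 gf 70.0
TCP [ 500.3 -297.4   81.7] yaw 7.68 tilt 0.0 q [-0.66  0.06  1.82  0.    1.27 -0.8 ] t 33.72 F [ 0.7  0.5 -1.9] op 17.1 gf 70.0
```

```bash
python3 -m handwheel '[{"tx":0,"ty":0,"tz":1,"roll":0},{"tx":0,"ty":0,"tz":1,"roll":0},{"tx":0,"ty":0,"tz":0,"roll":0},{"tx":0,"ty":0,"tz":0,"roll":0}]' >/dev/null;python3 w.py;  python3 -m handwheel '[{"tx":0,"ty":0,"tz":1,"roll":0},{"tx":0,"ty":0,"tz":1,"roll":0},{"tx":0,"ty":0,"tz":0,"roll":0},{"tx":0,"ty":0,"tz":0,"roll":0}]' >/dev/null;python3 w.py
```

```text
TCP [ 500.2 -297.4   79.6] yaw 7.68 tilt 0.01 q [-0.66  0.06  1.82 -0.    1.26 -0.8 ] t 34.05 F [ 0.1 -0.1 -1.5] op 17.5 gf 70.0
TCP [ 500.2 -297.4   77.6] yaw 7.68 tilt 0.01 q [-0.66  0.06  1.82 -0.    1.26 -0.8 ] t 34.38 F [-0.5  0.9 -1.3] op 17.4 gf 70.0
```

```bash
python3 -m handwheel '[{"tx":0,"ty":0,"tz":1,"roll":0},{"tx":0,"ty":0,"tz":0,"roll":0},{"tx":0,"ty":0,"tz":0,"roll":0}]' >/dev/null;python3 w.py;  python3 -m handwheel '[{"tx":0,"ty":0,"tz":1,"roll":0},{"tx":0,"ty":0,"tz":0,"roll":0},{"tx":0,"ty":0,"tz":0,"roll":0}]' >/dev/null;python3 w.py; python3 -m handwheel '[{"tx":0,"ty":0,"tz":1,"roll":0},{"tx":0,"ty":0,"tz":0,"roll":0},{"tx":0,"ty":0,"tz":0,"roll":0}]' >/dev/null;python3 w.py
```

```text
TCP [ 500.3 -297.4   76.6] yaw 7.68 tilt 0.01 q [-0.66  0.06  1.82  0.    1.26 -0.8 ] t 34.63 F [ 1.   0.3 -1. ] op 17.1 gf 70.0
TCP [ 500.5 -297.6   76.2] yaw 7.68 tilt 0.03 q [-0.66  0.06  1.82 -0.    1.26 -0.8 ] t 34.88 F [-1.1  0.9  1.3] op 17.4 gf 70.3
TCP [ 500.6 -297.7   76.1] yaw 7.68 tilt 0.02 q [-0.66  0.06  1.82 -0.    1.26 -0.8 ] t 35.13 F [-2.6  1.4  5.7] op 17.2 gf 71.2
```

The foot plate is down on the block (F z +5.7). Releasing and lifting straight off.

```bash
python3 -m handwheel '[{"tx":0,"ty":0,"tz":0,"roll":0},{"tx":0,"ty":0,"tz":0,"roll":0},{"tx":0,"ty":0,"tz":0,"roll":0},{"tx":0,"ty":0,"tz":0,"roll":0},{"tx":0,"ty":0,"tz":0,"roll":0},{"tx":0,"ty":0,"tz":-12,"roll":0},{"tx":0,"ty":0,"tz":-24,"roll":0},{"tx":0,"ty":0,"tz":-30,"roll":0},{"tx":0,"ty":0,"tz":-30,"roll":0},{"tx":0,"ty":0,"tz":-14,"roll":0},{"tx":0,"ty":0,"tz":0,"roll":0},{"tx":0,"ty":0,"tz":0,"roll":0}]' 50; cat > top.py <<'E'
from h import *
im,d=grab('top'); C=cloud('top',d); q=C.reshape(-1,3)
a=np.radians(7.67); c,s=np.cos(a),np.sin(a); b=q-[.5002,-.2989,0]; L=np.c_[b@[c,s,0],b@[-s,c,0],b[:,2]]*1000
i2,d2=grab('side'); C2=cloud('side',d2).reshape(-1,3); b=C2-[.5002,-.2989,0]; M=np.c_[b@[c,s,0],b@[-s,c,0],b[:,2]]*1000
for z0 in range(72,150,10):
    m=(abs(M[:,2]-z0)<5)&(abs(M[:,0])<20)&(abs(M[:,1])<25); print('fork',z0,m.sum(),np.round(np.percentile(M[m,0],[10,50,90])) if m.sum() else '',np.round(np.percentile(M[m,1],[10,25,50,90])) if m.sum() else '')
a=np.radians(-10.1); c,s=np.cos(a),np.sin(a); b=q-[.563,.0135,0]; T=np.c_[b@[c,s,0],b@[-s,c,0],b[:,2]]*1000
b=C2-[.563,.0135,0]; S=np.c_[b@[c,s,0],b@[-s,c,0],b[:,2]]*1000
for x0 in(-95,0,95):
  for n,W in(('top',T),('side',S)):
    r=[]
    for y0 in range(-80,100,10):
        m=(abs(W[:,0]-x0)<20)&(abs(W[:,1]-y0)<4)&(W[:,2]>25)&(W[:,2]<90)
        r.append((y0,round(float(np.percentile(W[m,2],85)))) if m.sum()>3 else (y0,None))
    print(n,x0,r)
E
python3 top.py
```

```text
t: 36.13
tool_pos: [0.5007, -0.2977, 0.1856]
tool_rot: [2.066, 2.364, 0.0]
contact_force: [0.1, 0.0, -0.3]
opening: 0.0502
grip_force: 0.0
fork 72 49 [-13.  -9.   2.] [-13. -11.  -7.   7.]
fork 82 49 [-11.  -8.   3.] [-13. -11.  -9.   7.]
fork 92 46 [-11.  -9.   2.] [-12. -11.  -6.   9.]
fork 102 45 [-12.  -8.   1.] [-12. -11.  -6.  11.]
fork 112 46 [-11.  -8.   2.] [-13. -11.  -8.   8.]
fork 122 46 [-10.  -8.   3.] [-12. -11.  -6.   9.]
fork 132 49 [-11.  -8.   1.] [-13. -11.  -9.  10.]
fork 142 70 [-10.  -4.   4.] [-11.  -8.  -2.   9.]
top -95 [(-80, 49), (-70, 59), (-60, 59), (-50, 58), (-40, 59), (-30, 59), (-20, 58), (-10, 59), (0, 60), (10, 58), (20, 60), (30, 58), (40, 57), (50, 59), (60, 59), (70, 51), (80, 50), (90, 48)]
side -95 [(-80, 50), (-70, 59), (-60, 61), (-50, 59), (-40, 60), (-30, 59), (-20, 60), (-10, 61), (0, 62), (10, 61), (20, 61), (30, 59), (40, 59), (50, 60), (60, 57), (70, None), (80, 51), (90, 49)]
top 0 [(-80, 50), (-70, 60), (-60, 61), (-50, 62), (-40, 60), (-30, 59), (-20, 61), (-10, 59), (0, 61), (10, 62), (20, 65), (30, 67), (40, 68), (50, 70), (60, 69), (70, 61), (80, 54), (90, 56)]
side 0 [(-80, 53), (-70, 61), (-60, 64), (-50, 62), (-40, 62), (-30, 60), (-20, 61), (-10, 62), (0, 61), (10, 64), (20, 65), (30, 69), (40, 70), (50, 71), (60, 70), (70, None), (80, 57), (90, 52)]
top 95 [(-80, 50), (-70, 58), (-60, 60), (-50, 59), (-40, 58), (-30, 58), (-20, 59), (-10, 58), (0, 58), (10, 59), (20, 59), (30, 59), (40, 59), (50, 59), (60, 58), (70, 51), (80, 50), (90, 48)]
side 95 [(-80, 48), (-70, 56), (-60, None), (-50, None), (-40, 52), (-30, 49), (-20, None), (-10, None), (0, None), (10, 52), (20, 53), (30, 56), (40, 59), (50, 58), (60, 57), (70, None), (80, 50), (90, 48)]
```

The fork stands upright in its slot. The worn roller's +y end rests raised on the rail (70 mm against 59 mm), and the sound rollers are unchanged. Next, the waist.

```bash
python3 w.py 563.6 5.3 180 -10.1
```

```text
TCP [ 499.4 -296.7  182.5] yaw 7.68 tilt 0.2 q [-0.66 -0.04  1.74  0.    1.44 -0.8 ] t 36.23 F [-0.2 -0.2 -0. ] op 50.0 gf 0.0
shift [290.7 104.    3. ]
roll 0.3103
```

```bash
python3 -m handwheel '[{"tx":20,"ty":7,"tz":0,"roll":0},{"tx":36,"ty":13,"tz":0,"roll":0},{"tx":36,"ty":13,"tz":0,"roll":0},{"tx":36,"ty":13,"tz":0,"roll":0},{"tx":36,"ty":13,"tz":0,"roll":0},{"tx":36,"ty":13,"tz":0,"roll":0},{"tx":36,"ty":13,"tz":0,"roll":0},{"tx":34,"ty":12,"tz":0,"roll":0},{"tx":20,"ty":7,"tz":0,"roll":0}]' 46 >/dev/null
python3 -m handwheel '[{"tx":0,"ty":0,"tz":0,"roll":0.103},{"tx":0,"ty":0,"tz":0,"roll":0.103},{"tx":0,"ty":0,"tz":0,"roll":0.104},{"tx":0,"ty":0,"tz":30,"roll":0},{"tx":0,"ty":0,"tz":30,"roll":0},{"tx":0,"ty":0,"tz":15,"roll":0},{"tx":0,"ty":0,"tz":0,"roll":0},{"tx":0,"ty":0,"tz":0,"roll":0},{"tx":0,"ty":0,"tz":0,"roll":0}]'>/dev/null; python3 w.py 563.6 5.3 27.5 -10.1
```

```text
TCP [564.8   3.9 109.9] yaw -10.08 tilt 0.0 q [-0.12 -0.01  1.84  0.    1.32  0.05] t 37.73 F [-0.5 -0.2  0.5] op 46.1 gf 0.0
shift [ 1.2 -1.4 82.4]
roll 0.0003
```

```bash
python3 -m handwheel '[{"tx":1.2,"ty":-1.4,"tz":12,"roll":0},{"tx":0,"ty":0,"tz":14,"roll":0},{"tx":0,"ty":0,"tz":14,"roll":0},{"tx":0,"ty":0,"tz":6,"roll":0},{"tx":0,"ty":0,"tz":0,"roll":0},{"tx":0,"ty":0,"tz":0,"roll":0}]'>/dev/null; python3 w.py; python3 -m handwheel '[{"tx":0,"ty":0,"tz":10,"roll":0},{"tx":0,"ty":0,"tz":10,"roll":0},{"tx":0,"ty":0,"tz":10,"roll":0},{"tx":0,"ty":0,"tz":6,"roll":0},{"tx":0,"ty":0,"tz":0,"roll":0},{"tx":0,"ty":0,"tz":0,"roll":0},{"tx":0,"ty":0,"tz":0,"roll":0}]'>/dev/null; python3 w.py 563.6 5.3 27.5 -10.1
```

```text
TCP [563.7   5.3  64. ] yaw -10.08 tilt 0.02 q [-0.12  0.04  1.87  0.    1.23  0.05] t 38.23 F [0.5 0.  0.5] op 46.3 gf 0.0
TCP [563.7   5.3  27.8] yaw -10.08 tilt 0.01 q [-0.12  0.08  1.89 -0.    1.17  0.05] t 38.82 F [-0.6 -0.1 -0.3] op 45.9 gf 0.0
shift [-0.  -0.1  0.3]
roll 0.0003
```

```bash
python3 -m handwheel '[{"tx":0,"ty":0,"tz":0,"roll":0},{"tx":0,"ty":0,"tz":0,"roll":0},{"tx":0,"ty":0,"tz":0,"roll":0},{"tx":0,"ty":0,"tz":0,"roll":0},{"tx":0,"ty":0,"tz":0,"roll":0},{"tx":0,"ty":0,"tz":0,"roll":0},{"tx":0,"ty":0,"tz":0,"roll":0}]' 15 70>/dev/null; python3 w.py; python3 -m handwheel '[{"tx":0,"ty":0,"tz":-0.5,"roll":0},{"tx":1,"ty":0,"tz":0,"roll":0},{"tx":1,"ty":0,"tz":0,"roll":0},{"tx":0,"ty":0,"tz":0,"roll":0},{"tx":0,"ty":0,"tz":0,"roll":0}]' >/dev/null; python3 w.py; python3 -m handwheel '[{"tx":1,"ty":0,"tz":0,"roll":0},{"tx":1,"ty":0,"tz":0,"roll":0},{"tx":0,"ty":0,"tz":0,"roll":0},{"tx":0,"ty":0,"tz":0,"roll":0}]' >/dev/null; python3 w.py
```

```text
t: 39.4
tool_pos: [0.5641, 0.0051, 0.0301]
tool_rot: [2.407, 2.017, 0.0]
contact_force: [-4.0, 0.6, 9.7]
opening: 0.0147
grip_force: 8.0
TCP [564.1   5.1  30.1] yaw -10.07 tilt 0.04 q [-0.12  0.08  1.89 -0.    1.17  0.05] t 39.4 F [-4.   0.6  9.7] op 14.7 gf 8.0
TCP [564.2   5.4  30.3] yaw -10.04 tilt 0.22 q [-0.12  0.08  1.89 -0.    1.17  0.06] t 39.82 F [-5.9 -5.7  9.5] op 15.4 gf 6.6
TCP [564.7   6.6  30.4] yaw -10.04 tilt 0.31 q [-0.12  0.08  1.89 -0.01  1.17  0.06] t 40.15 F [-5.5 -7.5  9.9] op 15.0 gf 6.2
```

The opening reads 14.7 mm, so the 30 mm waist is not between the pads. Before moving on I check with depth where the roller is.

```bash
cat > rl.py <<'E'
from h import *
a=np.radians(-10.1); c,s=np.cos(a),np.sin(a)
for n in('top','side'):
    im,d=grab(n); b=cloud(n,d).reshape(-1,3)-[.565,.0132,0]; W=np.c_[b@[c,s,0],b@[-s,c,0],b[:,2]]*1000
    for x0 in range(-60,61,10):
        print(n,x0,[(y0,round(float(np.median(W[m,2]))) if (m:=(abs(W[:,0]-x0)<5)&(abs(W[:,1]-y0)<5)&(W[:,2]>-10)&(W[:,2]<140)).sum()>2 else None) for y0 in range(-90,110,10)])
E
python3 rl.py
```

```text
top -60 [(-90, None), (-80, None), (-70, None), (-60, None), (-50, None), (-40, None), (-30, None), (-20, None), (-10, None), (0, None), (10, None), (20, None), (30, None), (40, None), (50, None), (60, -2), (70, -2), (80, 1), (90, 3), (100, 4)]
top -50 [(-90, None), (-80, None), (-70, None), (-60, None), (-50, None), (-40, None), (-30, None), (-20, None), (-10, None), (0, None), (10, None), (20, None), (30, None), (40, None), (50, None), (60, 14), (70, 14), (80, 16), (90, 4), (100, 3)]
top -40 [(-90, None), (-80, None), (-70, None), (-60, None), (-50, None), (-40, None), (-30, None), (-20, None), (-10, None), (0, None), (10, None), (20, None), (30, None), (40, None), (50, None), (60, -2), (70, -1), (80, 7), (90, 3), (100, 3)]
top -30 [(-90, None), (-80, None), (-70, None), (-60, None), (-50, None), (-40, None), (-30, None), (-20, None), (-10, None), (0, None), (10, None), (20, None), (30, None), (40, None), (50, None), (60, 1), (70, -2), (80, 0), (90, 5), (100, 3)]
top -20 [(-90, None), (-80, None), (-70, 53), (-60, 51), (-50, 52), (-40, 48), (-30, 47), (-20, None), (-10, None), (0, 
[... 4331 characters left out ...]
-90, 18), (-80, 28), (-70, None), (-60, None), (-50, None), (-40, None), (-30, 18), (-20, 124), (-10, 113), (0, 125), (10, 18), (20, 15), (30, 14), (40, 16), (50, 15), (60, None), (70, None), (80, 41), (90, 37), (100, None)]
side 50 [(-90, 9), (-80, 31), (-70, None), (-60, None), (-50, None), (-40, None), (-30, None), (-20, 132), (-10, 133), (0, None), (10, None), (20, 15), (30, None), (40, None), (50, None), (60, None), (70, None), (80, None), (90, None), (100, None)]
side 60 [(-90, 11), (-80, 29), (-70, None), (-60, None), (-50, None), (-40, None), (-30, None), (-20, None), (-10, 2), (0, -1), (10, 2), (20, 1), (30, 3), (40, None), (50, 1), (60, 1), (70, 1), (80, 16), (90, 10), (100, None)]
```

Depth shows the roller unmoved. The finger points end well above the reported TCP, so the pads closed on the top of the waist. I'll open, raise a little, and measure the real fingertip height.

```bash
python3 -m handwheel '[{"tx":-4,"ty":0,"tz":0,"roll":0},{"tx":0,"ty":0,"tz":0,"roll":0},{"tx":0,"ty":0,"tz":0,"roll":0},{"tx":0,"ty":0,"tz":0,"roll":0},{"tx":0,"ty":0,"tz":0,"roll":0}]' 46 >/dev/null; python3 w.py; cat > tip.py <<'E'
from h import *
a=np.radians(-10.1); c,s=np.cos(a),np.sin(a); p=np.array(ctrl.get_obs()['tool_pos'])
im,d=grab('side'); C=cloud('side',d); b=C-p; W=np.stack([b@[c,s,0],b@[-s,c,0],b[...,2]],-1)*1000
sat=cv2.cvtColor(im,cv2.COLOR_RGB2HSV)[...,2].astype(int)
m=(abs(W[...,0])<60)&(abs(W[...,1])<22)&(W[...,2]>-40)&(W[...,2]<90)&(C[...,2]>.012)
u0,v0=proj('side',[p])[0]; print('tcp px',u0,v0)
for z0 in range(80,-30,-5):
    k=m&(abs(W[...,2]-z0)<2.5); X=W[...,0][k]
    h=np.histogram(X,bins=np.arange(-60,61,8))[0]; br=[int(np.median(sat[k&(abs(W[...,0]-xc)<4)])) if (k&(abs(W[...,0]-xc)<4)).sum() else 0 for xc in range(-56,60,8)]
    print(z0,h.tolist(),br)
E
python3 tip.py
```

```text
TCP [563.3   5.6  27.9] yaw -10.07 tilt 0.02 q [-0.12  0.08  1.89  0.    1.17  0.05] t 40.67 F [-0.1 -0.1  0.3] op 46.2 gf 0.0
tcp px 342.12297177085736 270.89935463671486
80 [3, 1, 6, 10, 1, 0, 0, 0, 0, 0, 5, 3, 5, 4, 0] [60, 11, 18, 20, 21, 0, 0, 0, 0, 0, 18, 18, 20, 17, 0]
75 [1, 3, 5, 4, 0, 0, 0, 0, 0, 0, 10, 2, 3, 1, 1] [45, 14, 19, 18, 0, 0, 0, 0, 0, 0, 21, 22, 22, 21, 26]
70 [0, 0, 1, 4, 0, 0, 0, 0, 0, 3, 4, 1, 0, 0, 0] [0, 0, 19, 17, 0, 0, 0, 0, 0, 44, 15, 19, 0, 0, 0]
65 [0, 0, 4, 5, 2, 0, 0, 0, 0, 0, 11, 3, 0, 0, 0] [0, 0, 15, 50, 36, 0, 0, 0, 0, 0, 33, 29, 0, 0, 0]
60 [0, 0, 6, 7, 4, 0, 0, 0, 0, 1, 8, 2, 1, 0, 0] [0, 0, 15, 58, 54, 0, 0, 0, 0, 13, 50, 36, 24, 0, 0]
55 [0, 0, 6, 6, 0, 0, 0, 0, 0, 1, 5, 3, 0, 0, 0] [0, 0, 27, 25, 0, 0, 0, 0, 0, 10, 34, 20, 0, 0, 0]
50 [0, 0, 4, 4, 1, 0, 0, 0, 0, 1, 10, 3, 0, 0, 0] [0, 0, 20, 28, 78, 0, 0, 0, 0, 5, 24, 51, 0, 0, 0]
45 [0, 0, 6, 6, 1, 0, 0, 0, 0, 2, 6, 2, 0, 0, 0] [0, 0, 23, 64, 75, 0, 0, 0, 0, 5, 42, 38, 0, 0, 0]
40 [0, 0, 0, 4, 1, 0, 2, 0, 0, 2, 5, 4, 1, 0, 0] [0, 0, 0, 49, 70, 0, 58, 0, 0, 19, 52, 47, 23, 0, 0]
35 [0, 0, 1,
[... 564 characters left out ...]
, 0, 0, 0, 0, 0, 0, 0]
5 [0, 0, 0, 0, 0, 0, 0, 0, 0, 0, 0, 0, 0, 0, 0] [0, 0, 0, 0, 0, 0, 0, 0, 0, 0, 0, 0, 0, 0, 0]
0 [0, 0, 0, 0, 0, 0, 0, 0, 0, 0, 0, 0, 0, 0, 0] [0, 0, 0, 0, 0, 0, 0, 0, 0, 0, 0, 0, 0, 0, 0]
-5 [0, 0, 0, 0, 0, 0, 0, 0, 0, 0, 0, 0, 0, 0, 0] [0, 0, 0, 0, 0, 0, 0, 0, 0, 0, 0, 0, 0, 0, 0]
-10 [15, 11, 0, 0, 0, 0, 0, 0, 0, 0, 0, 0, 15, 6, 0] [36, 43, 0, 0, 0, 0, 0, 0, 0, 0, 0, 0, 38, 54, 0]
-15 [6, 2, 0, 0, 0, 0, 0, 0, 0, 0, 0, 0, 9, 2, 0] [34, 56, 0, 0, 0, 0, 0, 0, 0, 0, 0, 0, 35, 59, 0]
-20 [0, 0, 0, 0, 0, 0, 0, 0, 0, 0, 0, 0, 0, 0, 0] [0, 0, 0, 0, 0, 0, 0, 0, 0, 0, 0, 0, 0, 0, 0]
-25 [0, 0, 0, 0, 0, 0, 0, 0, 0, 0, 0, 0, 0, 0, 0] [0, 0, 0, 0, 0, 0, 0, 0, 0, 0, 0, 0, 0, 0, 0]
```

The fingers (x = ±28) end about 31 mm above the reported TCP at this opening, so I need to go about 28 mm lower. I step down with the force watched.

```bash
python3 -m handwheel '[{"tx":0,"ty":0.7,"tz":6,"roll":0},{"tx":0,"ty":0,"tz":6,"roll":0},{"tx":0,"ty":0,"tz":4,"roll":0},{"tx":0,"ty":0,"tz":0,"roll":0},{"tx":0,"ty":0,"tz":0,"roll":0}]' >/dev/null; python3 w.py; python3 -m handwheel '[{"tx":0,"ty":0,"tz":4,"roll":0},{"tx":0,"ty":0,"tz":4,"roll":0},{"tx":0,"ty":0,"tz":4,"roll":0},{"tx":0,"ty":0,"tz":0,"roll":0},{"tx":0,"ty":0,"tz":0,"roll":0},{"tx":0,"ty":0,"tz":0,"roll":0}]' >/dev/null; python3 w.py; python3 tip.py
```

```text
TCP [563.5   5.3  11.3] yaw -10.08 tilt 0.09 q [-0.12  0.11  1.9   0.    1.14  0.05] t 41.13 F [-0.2 -0.5 -0.1] op 45.8 gf 0.0
TCP [5.642e+02 5.200e+00 2.000e-01] yaw -10.09 tilt 0.0 q [-0.12  0.12  1.9   0.    1.12  0.05] t 41.63 F [ 0.1 -0.2  0.3] op 46.0 gf 0.0
tcp px 342.27598185676084 279.41109254120124
80 [2, 2, 8, 5, 3, 0, 0, 0, 0, 0, 9, 4, 5, 5, 1] [32, 18, 17, 17, 24, 0, 0, 0, 0, 0, 18, 20, 18, 16, 21]
75 [0, 1, 5, 7, 0, 0, 0, 0, 0, 0, 6, 4, 3, 0, 0] [0, 22, 18, 19, 0, 0, 0, 0, 0, 0, 14, 19, 16, 0, 0]
70 [0, 0, 2, 0, 1, 0, 0, 0, 0, 1, 8, 2, 0, 0, 0] [0, 0, 23, 0, 33, 0, 0, 0, 0, 47, 16, 20, 0, 0, 0]
65 [0, 0, 4, 5, 4, 1, 10, 3, 1, 1, 9, 1, 0, 0, 0] [0, 0, 19, 39, 58, 39, 52, 51, 42, 6, 39, 36, 0, 0, 0]
60 [0, 0, 2, 6, 0, 4, 22, 17, 8, 1, 6, 3, 0, 0, 0] [0, 0, 42, 19, 0, 49, 57, 55, 44, 21, 30, 26, 0, 0, 0]
55 [0, 0, 4, 5, 2, 14, 4, 2, 4, 1, 7, 4, 0, 0, 0] [0, 0, 23, 54, 55, 44, 56, 56, 54, 8, 13, 38, 0, 0, 0]
50 [0, 0, 4, 7, 3, 11, 0, 0, 0, 0, 8, 3, 0, 0, 0] [0, 0, 19, 56, 58, 42, 0, 0, 0, 0, 20, 48, 0, 0, 0]
45 [0, 0, 3, 6, 3, 4, 0, 0, 0, 1, 5, 5, 0, 0, 0] [0, 0, 27, 42, 55
[... 687 characters left out ...]
 0, 0, 0, 0, 0, 0, 0, 0, 0, 0, 0]
5 [0, 0, 0, 0, 0, 0, 0, 0, 0, 0, 0, 0, 0, 0, 0] [0, 0, 0, 0, 0, 0, 0, 0, 0, 0, 0, 0, 0, 0, 0]
0 [0, 0, 0, 0, 0, 0, 0, 0, 0, 0, 0, 0, 0, 0, 0] [0, 0, 0, 0, 0, 0, 0, 0, 0, 0, 0, 0, 0, 0, 0]
-5 [0, 0, 0, 0, 0, 0, 0, 0, 0, 0, 0, 0, 0, 0, 0] [0, 0, 0, 0, 0, 0, 0, 0, 0, 0, 0, 0, 0, 0, 0]
-10 [0, 0, 0, 0, 0, 0, 0, 0, 0, 0, 0, 0, 0, 0, 0] [0, 0, 0, 0, 0, 0, 0, 0, 0, 0, 0, 0, 0, 0, 0]
-15 [0, 0, 0, 0, 0, 0, 0, 0, 0, 0, 0, 0, 0, 0, 0] [0, 0, 0, 0, 0, 0, 0, 0, 0, 0, 0, 0, 0, 0, 0]
-20 [0, 0, 0, 0, 0, 0, 0, 0, 0, 0, 0, 0, 0, 0, 0] [0, 0, 0, 0, 0, 0, 0, 0, 0, 0, 0, 0, 0, 0, 0]
-25 [0, 0, 0, 0, 0, 0, 0, 0, 0, 0, 0, 0, 0, 0, 0] [0, 0, 0, 0, 0, 0, 0, 0, 0, 0, 0, 0, 0, 0, 0]
```

The fingertips are now at about z = 32 mm, either side of the waist (axis at about 46). Closing.

```bash
python3 -m handwheel '[{"tx":0,"ty":-0.5,"tz":2,"roll":0},{"tx":0,"ty":0,"tz":0,"roll":0},{"tx":0,"ty":0,"tz":0,"roll":0},{"tx":0,"ty":0,"tz":0,"roll":0},{"tx":0,"ty":0,"tz":0,"roll":0},{"tx":0,"ty":0,"tz":0,"roll":0},{"tx":0,"ty":0,"tz":0,"roll":0}]' 15 70>/dev/null; python3 w.py
```

```text
t: 42.27
tool_pos: [0.5638, 0.0052, -0.0015]
tool_rot: [2.408, 2.017, 0.0]
contact_force: [-1.4, 0.1, 3.8]
opening: 0.0285
grip_force: 58.9
TCP [563.8   5.2  -1.5] yaw -10.09 tilt 0.01 q [-0.12  0.13  1.9   0.    1.11  0.05] t 42.27 F [-1.4  0.1  3.8] op 28.5 gf 58.9
```

Gripped at 28.5 mm. Drawing it out in +y.

```bash
python3 -m handwheel '[{"tx":1,"ty":0,"tz":-0.5,"roll":0},{"tx":1,"ty":0,"tz":0,"roll":0},{"tx":1,"ty":0,"tz":0,"roll":0},{"tx":0,"ty":0,"tz":0,"roll":0},{"tx":0,"ty":0,"tz":0,"roll":0}]' >/dev/null; python3 w.py; python3 -m handwheel '[{"tx":1,"ty":0,"tz":0,"roll":0},{"tx":1,"ty":0,"tz":0,"roll":0},{"tx":1,"ty":0,"tz":0,"roll":0},{"tx":1,"ty":0,"tz":0,"roll":0},{"tx":0,"ty":0,"tz":0,"roll":0},{"tx":0,"ty":0,"tz":0,"roll":0}]' >/dev/null; python3 w.py; python3 -m handwheel '[{"tx":1,"ty":0,"tz":0,"roll":0},{"tx":1,"ty":0,"tz":0,"roll":0},{"tx":1,"ty":0,"tz":0,"roll":0},{"tx":0,"ty":0,"tz":0,"roll":0},{"tx":0,"ty":0,"tz":0,"roll":0}]' >/dev/null; python3 w.py
```

```text
TCP [564.2   8.2  -1.4] yaw -10.08 tilt 0.01 q [-0.12  0.13  1.9  -0.    1.11  0.06] t 42.68 F [ 0.3 -2.8  0.8] op 28.3 gf 59.0
TCP [564.4  12.7  -1.7] yaw -10.07 tilt 0.08 q [-0.11  0.13  1.9   0.    1.11  0.07] t 43.18 F [-0.6  0.5 -2.4] op 28.2 gf 59.1
TCP [565.5  15.4  -1.3] yaw -10.08 tilt 0.02 q [-0.1   0.13  1.9   0.    1.11  0.07] t 43.6 F [-1.   0.9 -1.8] op 28.6 gf 59.1
```

```bash
python3 -m handwheel '[{"tx":0,"ty":0,"tz":-1,"roll":0},{"tx":0,"ty":0,"tz":-2,"roll":0},{"tx":0,"ty":0,"tz":-2,"roll":0},{"tx":0,"ty":0,"tz":-2,"roll":0},{"tx":0,"ty":0,"tz":0,"roll":0},{"tx":0,"ty":0,"tz":0,"roll":0}]' >/dev/null; python3 w.py; python3 -m handwheel '[{"tx":0,"ty":0,"tz":-5,"roll":0},{"tx":0,"ty":0,"tz":-10,"roll":0},{"tx":0,"ty":0,"tz":-15,"roll":0},{"tx":0,"ty":0,"tz":-25,"roll":0},{"tx":0,"ty":0,"tz":-30,"roll":0},{"tx":0,"ty":0,"tz":-30,"roll":0},{"tx":0,"ty":0,"tz":-15,"roll":0},{"tx":0,"ty":0,"tz":0,"roll":0},{"tx":0,"ty":0,"tz":0,"roll":0}]' >/dev/null; python3 w.py 455 319 120 84.6
python3 - <<'E'
from h import *
im,d=load('top') if 0 else grab('top'); C=cloud('top',d); Z=C[...,2]
m=np.zeros(d.shape,bool); m[225:340,200:285]=1; m&=(Z>.018)&(Z<.045); P=C[m]
r=cv2.minAreaRect((P[:,:2]*1000).astype(np.float32)); print('tray',r,len(P))
h=cv2.cvtColor(im,cv2.COLOR_RGB2HSV); w=np.zeros(d.shape,np.uint8); w[225:340,200:285]=((h[225:340,200:285,1]<45)&(h[225:340,200:285,2]>70)); 
cn=max(cv2.findContours(w,cv2.RETR_EXTERNAL,cv2.CHAIN_APPROX_NONE)[0],key=cv2.contourArea); q=onz('top',cn[:,0].astype(float),.031)[:,:2]*1000; print('tray colour',cv2.minAreaRect(q.astype(np.float32)))
# roller pose in hand
p=np.array(ctrl.get_obs()['tool_pos']); a=np.radians(-10.1); c,s=np.cos(a),np.sin(a)
for n in('top','side'):
    if n=='side': im,d=grab(n); C=cloud(n,d)
    b=C.reshape(-1,3)-p; W=np.c_[b@[c,s,0],b@[-s,c,0],b[:,2]]*1000
    print(n,[(y0,round(float(np.percentile(W[k,2],85)))) for y0 in range(-100,120,8) if (k:=(abs(W[:,0])<14)&(abs(W[:,1]-y0)<4)&(W[:,2]>5)&(W[:,2]<90)).sum()>3])
E
```

```text
TCP [565.5  15.1   5.9] yaw -10.08 tilt 0.02 q [-0.1   0.12  1.89 -0.    1.13  0.07] t 44.1 F [-0.  -0.9 -4.4] op 28.3 gf 59.2
TCP [566.2  15.  137.4] yaw -10.09 tilt 0.18 q [-0.1  -0.04  1.82 -0.    1.36  0.07] t 44.85 F [-0.2 -0.4 -4.6] op 28.2 gf 59.6
shift [ 279.8 -162.8   16.9]
roll 1.489
tray ((454.92352294921875, 318.7647705078125), (142.63995361328125, 249.32879638671875), 84.48137664794922) 633
tray colour ((455.37078857421875, 317.8800354003906), (142.97752380371094, 250.99685668945312), 84.71861267089844)
top [(-60, 64), (-52, 65), (-44, 66), (-36, 66), (-28, 62), (20, 60), (28, 68), (36, 72), (60, 74), (68, 75), (76, 65), (84, 59), (92, 60)]
side [(-76, 50), (-68, 58), (-60, 62), (-52, 64), (-44, 64), (-36, 65), (-28, 63), (-20, 62), (-12, 76), (-4, 68), (4, 71), (12, 66), (20, 66), (28, 66), (36, 65), (68, 71)]
```

```bash
python3 -m handwheel '[{"tx":14,"ty":-8,"tz":0,"roll":0},{"tx":28,"ty":-16,"tz":0,"roll":0},{"tx":31,"ty":-18,"tz":0,"roll":0},{"tx":31,"ty":-18,"tz":0,"roll":0},{"tx":31,"ty":-18,"tz":0,"roll":0},{"tx":31,"ty":-18,"tz":0,"roll":0},{"tx":31,"ty":-18,"tz":0,"roll":0},{"tx":31,"ty":-18,"tz":0,"roll":0},{"tx":28,"ty":-17,"tz":0,"roll":0},{"tx":16,"ty":-10,"tz":0,"roll":0},{"tx":8,"ty":-4,"tz":0,"roll":0},{"tx":0,"ty":0,"tz":0,"roll":0}]' >/dev/null; python3 -m handwheel '[{"tx":0,"ty":0,"tz":0,"roll":0.124},{"tx":0,"ty":0,"tz":0,"roll":0.124},{"tx":0,"ty":0,"tz":0,"roll":0.124},{"tx":0,"ty":0,"tz":0,"roll":0.124},{"tx":0,"ty":0,"tz":0,"roll":0.124},{"tx":0,"ty":0,"tz":0,"roll":0.124},{"tx":0,"ty":0,"tz":0,"roll":0.124},{"tx":0,"ty":0,"tz":0,"roll":0.124},{"tx":0,"ty":0,"tz":0,"roll":0.124},{"tx":0,"ty":0,"tz":0,"roll":0.124},{"tx":0,"ty":0,"tz":0,"roll":0.124},{"tx":0,"ty":0,"tz":0,"roll":0.124}]' >/dev/null; python3 -m handwheel '[{"tx":0,"ty":0,"tz":0,"roll":0},{"tx":0,"ty":0,"tz":0,"roll":0},{"tx":0,"ty":0,"tz":0,"roll":0}]' >/dev/null; python3 w.py 455 318.5 20 84.6
```

```text
TCP [454.  318.5 135.1] yaw -95.25 tilt 0.07 q [ 0.48 -0.06  1.84 -0.    1.36  2.14] t 47.2 F [-0.2 -1.3 -4.5] op 28.4 gf 59.6
shift [  1.1  -0.2 115.1]
roll 0.0026
```

```bash
python3 -m handwheel '[{"tx":-6,"ty":0,"tz":12,"roll":0},{"tx":0,"ty":0,"tz":20,"roll":0},{"tx":0,"ty":0,"tz":24,"roll":0},{"tx":0,"ty":0,"tz":24,"roll":0},{"tx":0,"ty":0,"tz":20,"roll":0},{"tx":0,"ty":0,"tz":12,"roll":0},{"tx":0,"ty":0,"tz":6,"roll":0},{"tx":0,"ty":0,"tz":0,"roll":0},{"tx":0,"ty":0,"tz":0,"roll":0},{"tx":0,"ty":0,"tz":0,"roll":0},{"tx":0,"ty":0,"tz":0,"roll":0}]' >/dev/null; python3 w.py 449 319 -18 84.6
python3 - <<'E'
from h import *
p=np.array(ctrl.get_obs()['tool_pos']); a=np.radians(-5.4); c,s=np.cos(a),np.sin(a); 
for n in('top','side'):
    im,d=grab(n); b=cloud(n,d).reshape(-1,3)-[.455,.3185,0]; W=np.c_[b@[c,s,0],b@[-s,c,0],b[:,2]]*1000
    for x0 in range(-110,111,20):
        k=(abs(W[:,0]-x0)<5)&(abs(W[:,1])<60)&(W[:,2]>20)&(W[:,2]<75)
        if k.sum()>4: print(n,x0,k.sum(),'ztop',round(float(np.percentile(W[k,2],90))),'y',np.round(np.percentile(W[k,1],[10,50,90])))
E
```

```text
TCP [449.3 320.6  19.5] yaw -95.33 tilt 0.19 q [0.48 0.07 1.93 0.   1.15 2.15] t 48.12 F [-0.7 -0.3 -3.8] op 28.4 gf 59.7
shift [-0.2  1.7 37.5]
roll 0.0012
top -50 5 ztop 74 y [17. 21. 21.]
side -70 36 ztop 73 y [-19. -12.   2.]
side -50 21 ztop 73 y [-19. -13. -10.]
side -30 16 ztop 72 y [-16. -10.  -8.]
side -10 25 ztop 72 y [-31. -23. -15.]
side 10 13 ztop 71 y [-15. -11.  -9.]
side 30 15 ztop 73 y [-17. -12.  -7.]
side 50 11 ztop 72 y [-17. -16. -12.]
side 70 7 ztop 74 y [-10.  -5.   1.]
```

```bash
python3 -m handwheel '[{"tx":0,"ty":0,"tz":6,"roll":0},{"tx":0,"ty":0,"tz":8,"roll":0},{"tx":0,"ty":0,"tz":8,"roll":0},{"tx":0,"ty":0,"tz":4,"roll":0},{"tx":0,"ty":0,"tz":0,"roll":0},{"tx":0,"ty":0,"tz":0,"roll":0},{"tx":0,"ty":0,"tz":0,"roll":0}]' >/dev/null; python3 w.py; python3 -m handwheel '[{"tx":0,"ty":0,"tz":2,"roll":0},{"tx":0,"ty":0,"tz":2,"roll":0},{"tx":0,"ty":0,"tz":2,"roll":0},{"tx":0,"ty":0,"tz":0,"roll":0},{"tx":0,"ty":0,"tz":0,"roll":0}]' >/dev/null; python3 w.py;  python3 -m handwheel '[{"tx":0,"ty":0,"tz":1.5,"roll":0},{"tx":0,"ty":0,"tz":1.5,"roll":0},{"tx":0,"ty":0,"tz":0,"roll":0},{"tx":0,"ty":0,"tz":0,"roll":0}]' >/dev/null; python3 w.py
```

```text
TCP [448.1 320.   -8.3] yaw -95.34 tilt 0.01 q [0.48 0.11 1.94 0.   1.1  2.15] t 48.8 F [ 0.3 -0.4 -4.4] op 28.4 gf 59.7
TCP [447.8 319.8 -14.5] yaw -95.34 tilt 0.02 q [ 0.48  0.12  1.94 -0.    1.09  2.15] t 49.22 F [ 0.2  0.1 -3.8] op 28.5 gf 59.7
TCP [447.9 319.8 -17.4] yaw -95.34 tilt 0.01 q [ 0.48  0.12  1.94 -0.    1.08  2.15] t 49.55 F [-0.7  0.2 -4.9] op 28.3 gf 59.7
```

```bash
python3 -m handwheel '[{"tx":0,"ty":0,"tz":1,"roll":0},{"tx":0,"ty":0,"tz":1,"roll":0},{"tx":0,"ty":0,"tz":0,"roll":0},{"tx":0,"ty":0,"tz":0,"roll":0}]' >/dev/null; python3 w.py;  python3 -m handwheel '[{"tx":0,"ty":0,"tz":1,"roll":0},{"tx":0,"ty":0,"tz":1,"roll":0},{"tx":0,"ty":0,"tz":0,"roll":0},{"tx":0,"ty":0,"tz":0,"roll":0}]' >/dev/null; python3 w.py; python3 -m handwheel '[{"tx":0,"ty":0,"tz":1,"roll":0},{"tx":0,"ty":0,"tz":1,"roll":0},{"tx":0,"ty":0,"tz":0,"roll":0},{"tx":0,"ty":0,"tz":0,"roll":0}]' >/dev/null; python3 w.py
```

```text
TCP [448.4 320.  -18.9] yaw -95.34 tilt 0.04 q [ 0.48  0.13  1.94 -0.    1.08  2.15] t 49.88 F [ 0.7 -0.4 -1.7] op 28.4 gf 59.8
TCP [448.9 320.1 -20.4] yaw -95.34 tilt 0.09 q [ 0.48  0.13  1.94 -0.    1.07  2.15] t 50.22 F [ 2.8 -2.3  2.5] op 28.5 gf 60.2
TCP [449.5 320.6 -22.2] yaw -95.35 tilt 0.18 q [ 0.48  0.13  1.94 -0.    1.07  2.15] t 50.55 F [ 4.4 -0.1  4.2] op 28.7 gf 60.0
```

```bash
python3 -m handwheel '[{"tx":0,"ty":0,"tz":1,"roll":0},{"tx":0,"ty":0,"tz":0.5,"roll":0},{"tx":0,"ty":0,"tz":0,"roll":0},{"tx":0,"ty":0,"tz":0,"roll":0}]' >/dev/null; python3 w.py;  python3 -m handwheel '[{"tx":0,"ty":0,"tz":0,"roll":0},{"tx":0,"ty":0,"tz":0,"roll":0},{"tx":0,"ty":0,"tz":0,"roll":0},{"tx":0,"ty":0,"tz":0,"roll":0},{"tx":0,"ty":0,"tz":0,"roll":0},{"tx":0,"ty":0,"tz":0,"roll":0}]' 48 >/dev/null; python3 w.py
```

```text
TCP [449.7 320.6 -23.4] yaw -95.34 tilt 0.21 q [ 0.48  0.13  1.94 -0.    1.07  2.15] t 50.88 F [ 5.2 -0.4  5.8] op 28.3 gf 60.4
TCP [447.4 319.7 -25.3] yaw -95.34 tilt 0.06 q [0.49 0.13 1.94 0.   1.07 2.15] t 51.38 F [-0.9 -0.1 -0.5] op 48.0 gf 0.0
```

Released, with no contact left. Lifting clear and checking the roller, fork and sound rollers.

```bash
python3 -m handwheel '[{"tx":0,"ty":0,"tz":-6,"roll":0},{"tx":0,"ty":0,"tz":-15,"roll":0},{"tx":0,"ty":0,"tz":-25,"roll":0},{"tx":0,"ty":0,"tz":-40,"roll":0},{"tx":0,"ty":0,"tz":-40,"roll":0},{"tx":0,"ty":0,"tz":-40,"roll":0},{"tx":0,"ty":0,"tz":-40,"roll":0},{"tx":0,"ty":0,"tz":-20,"roll":0},{"tx":0,"ty":0,"tz":0,"roll":0},{"tx":0,"ty":0,"tz":0,"roll":0},{"tx":0,"ty":0,"tz":0,"roll":0}]' >/dev/null; python3 w.py
python3 - <<'E'
from h import *
a=np.radians(-5.4); c,s=np.cos(a),np.sin(a)
for n in('top','side'):
    im,d=grab(n); b=cloud(n,d).reshape(-1,3)-[.455,.3185,0]; W=np.c_[b@[c,s,0],b@[-s,c,0],b[:,2]]*1000
    for x0 in range(-110,111,10):
        k=(abs(W[:,0]-x0)<5)&(abs(W[:,1])<58)&(W[:,2]>12)&(W[:,2]<75)
        if k.sum()>4: print(n,x0,k.sum(),'ztop',round(float(np.percentile(W[k,2],90))),'y',np.round(np.percentile(W[k,1],[10,50,90])))
E
python3 top.py | grep -v side
```

```text
TCP [447.3 319.6 200.1] yaw -95.34 tilt 0.1 q [ 0.48 -0.12  1.79  0.    1.48  2.15] t 52.3 F [0.3 0.3 0.2] op 48.4 gf 0.0
top -40 14 ztop 39 y [-18. -16. -13.]
top -30 18 ztop 40 y [-15. -12.  -6.]
top -20 25 ztop 38 y [-13.  -8.  -2.]
top -10 31 ztop 41 y [-11.  -4.   3.]
top 0 22 ztop 38 y [-13.  -9.   7.]
top 10 13 ztop 36 y [-14. -12.  -9.]
top 20 12 ztop 35 y [-14. -13. -11.]
top 30 30 ztop 41 y [-17. -10.  15.]
top 40 55 ztop 43 y [-17.  -3.  14.]
top 50 57 ztop 43 y [-16.  -2.  14.]
top 60 47 ztop 43 y [-17.  -4.  15.]
top 70 20 ztop 35 y [-7. -0.  8.]
top 80 12 ztop 28 y [-2.  1.  3.]
top 90 9 ztop 30 y [-3.  0.  3.]
side -80 20 ztop 34 y [-5.  2.  9.]
side -70 51 ztop 44 y [-16. -11.   4.]
side -60 44 ztop 44 y [-18. -14.   0.]
side -50 40 ztop 44 y [-19. -13.   2.]
side -40 35 ztop 43 y [-18. -11.   2.]
side -30 32 ztop 39 y [-16. -10.   0.]
side -20 34 ztop 39 y [-16.  -9.   3.]
side -10 31 ztop 39 y [-13.  -7.  -1.]
side 0 32 ztop 42 y [-17.  -9.   1.]
side 10 34 ztop 40 y [-14.  -8.   2.]
side 20 32 ztop 39 y [-15. -11.   5.]
side 30 43 ztop 43 y [-18. -11.   7.]
side 40
[... 528 characters left out ...]
 -9.   2.] [-12. -12.  -8.   9.]
fork 142 75 [-10.  -5.   4.] [-11.  -8.  -1.   9.]
top -95 [(-80, 50), (-70, 58), (-60, 59), (-50, 59), (-40, 60), (-30, 59), (-20, 58), (-10, 60), (0, 58), (10, 59), (20, 59), (30, 57), (40, 59), (50, 59), (60, 59), (70, 47), (80, 50), (90, 49)]
top 0 [(-80, 49), (-70, None), (-60, None), (-50, None), (-40, None), (-30, None), (-20, None), (-10, None), (0, None), (10, None), (20, None), (30, None), (40, None), (50, None), (60, None), (70, None), (80, 50), (90, None)]
top 95 [(-80, 52), (-70, 58), (-60, 60), (-50, 61), (-40, 59), (-30, 59), (-20, 58), (-10, 58), (0, 58), (10, 59), (20, 58), (30, 58), (40, 59), (50, 59), (60, 59), (70, 51), (80, 51), (90, 48)]
```

The roller lies level (top 43–44 mm at both ends) in the middle of the tray. The fork is upright in its slot and the sound rollers are in place. Handing in.

```bash
python3 -c "
from station import ctrl
print(ctrl.finish_job())"
```

```text
the job is handed in; nothing more can be done
None
```

The job is handed in with no verdict shown: the worn roller lies flat in the white tray, the fork stands upright in its slot (after I knocked it askew on the block on the first try and straightened it against the block's side), and depth readings show the sound rollers in place, but I did not check the stones and mallet again at the end.

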